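# Refit a photometer's lamp and filter wheel

### The job

Get the photometer ready for the day's run: pull the spent lamp block out of its socket and put it in the discard bin, plug the fresh one fully home in its place, and seat every filter cell from the bench paper fully home in the filter wheel, each in a seat of its own with its key down in the keyway. Leave the wheel with the white end of its knob pointing at the index mark, everything at rest, and do not knock over or push away the specimen jar or the tube rack.

Things in the scene. Friction and masses are not known exactly. Their poses are not given: they have to be found in the camera images.
- wheel (a joint): angle of the filter wheel (166 mm across, level in the photometer's open well, 4 seats), rad, counter-clockwise from above positive; at 0 the white end of its knob points at the index mark. No stops within 3.1 rad either way; takes about 0.25 N m to turn and stays where it is left; seating a cell may shift it a little
- wheel_knob (a point): on the wheel's axis, at mid-height of its black bar knob, which is 36 mm long (along the wheel's x), 12 mm thick and 24 mm tall (12 mm above and below this point). The bar's -x end is white: the pointer. The point's axes are the wheel's. The seats lie at 45, 135, 225 and 315 degrees from its x; a seated cell's collar top is about level with this point
- index_mark (a point): white index mark on the photometer's deck beside the wheel's well, 104 mm from the wheel's axis, on the side of the sloping front panel. Its axes are the photometer's
- photometer: white bench photometer, top cover off, fixed: deck 340 mm wide (y), 240 mm deep (x), 66 mm above the bench; sloping front panel of another 60 mm towards its -x. Origin: centre of the deck's footprint, on the bench. The wheel's axis is at (0, -60 mm), the lamp socket at (0, +105 mm)
- lamp_home (a point): where a lamp block's origin lies when plugged fully home in the lamp socket, 14 mm under the deck; axes are the photometer's. The socket is a black-framed hole 30 x 20 mm (x, y) with a keyway 8 mm wide at its +x end, marked white: the block's +x must point along the photometer's +x. The block's shoulder then rests on the deck
- lamp_spent: the spent lamp block, in the photometer's socket at the start (a loose fit, pulls straight up); shaped as lamp_fresh. Origin: centre of the plug's underside, z up
- lamp_fresh: the fresh lamp block, standing upright on the bench paper: aluminium finned block 40 x 32 x 30 mm (x, y, z; 14 to 44 mm above the origin) on a black plug 28 x 18 mm, 14 mm long, foot slightly narrower. A key rib 6 mm wide stands 4 mm out of the plug's +x end; a white patch on top marks that end. About 90 g. Origin: centre of the plug's underside, z up
- discard_bin: open grey discard bin, 110 x 110 mm outside, 50 mm tall, walls and floor 4 to 5 mm; fixed. Origin: centre of its underside
- jar: small lidded specimen jar, 42 mm across, 45 mm tall, standing among the parts on the bench paper. Origin: centre of its underside
- tube_rack: white rack of twelve capped blood tubes, 54 x 142 mm (x, y), 101 mm tall, standing behind the bench paper. Origin: centre of its underside
- seat0 (a point): where a cell's origin lies when fully home in this wheel seat; the point's axes are the wheel's. The seat is an aluminium ring: bore 34 mm, 49 mm outside, 58 mm from the wheel's axis, rim 12 mm above this point and 67 mm above the bench. Its one keyway, 8 mm wide, is on the side away from the wheel's axis: a home cell's +x points straight outward from the axis
- seat1 (a point): as seat0, the next seat of the wheel. With the key beside the keyway a cell enters only 6 mm and its key rides on the rim; turned to the keyway it drops the last 6 mm and the collar rests on the rim
- seat2 (a point): as seat0 and seat1, another seat of the wheel
- seat3 (a point): as seat0 and seat1, another seat of the wheel
- cellA: filter cell, one of up to four alike (None when absent): black knurled collar 40 mm across, from 12 to 30 mm above the origin, on an aluminium spigot 32 mm across and 12 mm tall, chamfered at the foot. About 55 g. Origin: centre of the underside, z up the axis; starts upright on the bench paper. Its key is on the +x side, marked by a white line on the collar's top and side
- cellB: filter cell, as cellA (None when absent). The key: 6 mm wide, on the spigot's +x side, reaching 19.5 mm from the axis, from 6 to 12 mm above the origin, just under the collar; the spigot's lowest 6 mm is plain round
- cellC: filter cell, as cellA and cellB (None when absent)
- cellD: filter cell, as cellA and cellB (None when absent)
There are look-alikes about, which are no part of the job. What is shaped like the cellD but blue is not meant.

How it is judged:
On the way, in this order (a step that is already met when the one before it is completed fails the run):
1. the spent lamp block is out of the socket (distance between lamp_spent and lamp_home above 0.05 m), for 0.2 s.
2. the fresh lamp block is plugged fully home (distance between lamp_fresh and lamp_home below 0.0035 m and angle between lamp_fresh's own z axis and vertical below 0.06 rad), for 0.2 s.
At the end, for the whole second after the job is handed in: every cell present is home in a wheel seat (within 3.5 mm, upright within 4 degrees); the fresh lamp is home (3.5 mm, 3.4 degrees); the spent one lies in the bin (origin within 50 mm of its centre in x and y, under 45 mm high); the wheel is within 0.09 rad of 0; all parts at rest (all of step 2 and (distance between cellA and seat0 below 0.0035 m or distance between cellA and seat1 below 0.0035 m or distance between cellA and seat2 below 0.0035 m or distance between cellA and seat3 below 0.0035 m) and angle between each of cellA, cellB, cellC, cellD's own z axis and vertical below 0.07 rad and linear speed of each of cellA, cellB, cellC, cellD, lamp_fresh, lamp_spent below 0.02 m/s and (distance between cellB and seat0 below 0.0035 m or distance between cellB and seat1 below 0.0035 m or distance between cellB and seat2 below 0.0035 m or distance between cellB and seat3 below 0.0035 m) and (distance between cellC and seat0 below 0.0035 m or distance between cellC and seat1 below 0.0035 m or distance between cellC and seat2 below 0.0035 m or distance between cellC and seat3 below 0.0035 m) and (distance between cellD and seat0 below 0.0035 m or distance between cellD and seat1 below 0.0035 m or distance between cellD and seat2 below 0.0035 m or distance between cellD and seat3 below 0.0035 m) and x of lamp_spent in the frame of discard_bin between -0.05 and 0.05 m and y of lamp_spent in the frame of discard_bin between -0.05 and 0.05 m and height (world z) of lamp_spent below 0.045 m and value of joint wheel between -0.09 and 0.09 rad); the robot touches nothing.
It fails at once if the specimen jar is knocked over or pushed more than 35 mm (distance of jar from where it was at the start of the episode above 0.035 m or angle between jar's own z axis and vertical above 0.5 rad).
It fails at once if the tube rack is knocked over or pushed more than 35 mm (distance of tube_rack from where it was at the start of the episode above 0.035 m or angle between tube_rack's own z axis and vertical above 0.4 rad).
Of cellA, cellB, cellC, cellD only 2 to 4 are there at a start; the rules pass over those that are not, and their reading is None.
At some moment in a run one of cellA, cellB, cellC, cellD may be knocked a few centimetres aside while the robot is not near it.
Once in a run the grip may slacken for a moment while it holds something.
It also fails if it takes over 210 s, if anything falls off the work surface, if the arm or the gripper's body presses on something with over 40 N, if the wrist force passes 120 N, or if a joint passes its speed limit or range.

### The arm

A 7-joint arm with a two-finger parallel gripper is mounted at the origin on the work surface. World frame = base frame: x ahead of the robot, y to its left, z up, the work surface at z = 0. Lengths are in m, angles in rad, forces in N, time in s.
With the tool pointing down it reaches from about 0.4 to 0.85 m from the base axis. Payload 10.4 kg.
Tool frame: the origin (TCP) lies between the finger pads; the fingertips stand r.nose_length ahead of it and the grasp point (between the pads) lies 6 mm ahead of it (r.nose_length is the distance from the TCP to the fingertips, in m); z points along the fingers, x is the direction in which the jaws open and shut, and the axes are right-handed (so a half turn about z gives the same grasp; the last joint's range is limited). The gripper opens to 87 mm and grips with 3 to 60 N. Pads are 19 mm wide; open, the fingers measure 117 mm over their backs; the gripper's body (75 mm by 190 mm) begins 51 mm behind the grasp point.
Start: joints at [-1.265, 0.332, -0.065, 1.46, 0.022, 1.35, -0.088], TCP at [0.202, 0.592, 0.248] pointing down, gripper open.
Joint ranges: [-2.6, 2.6], [-0.5, 2.12], [-1.47, 1.34], [0.16, 2.42], [-1.27, 4.41], [0.06, 2.06], [-2.6, 2.6]. Speed limits (rad/s): [2.22, 2.22, 2.79, 2.79, 3.14, 3.14, 3.14].

### API

Orientations are given as a unit quaternion [x, y, z, w].
In Python, from bench import r gives the robot as it stands. The module is installed in compiled form; this text tells all that it offers.
- The arm moves only by the shell command python3 -m creep 'ROWS' [OPENING] [FORCE]. ROWS is JSON, a list of rows, each an object of numbers: "x", "y", "z": the shift along the world's x, y, z in m; "spin": the turn about the world's z in degrees. In form: [{"x": .., "y": .., "z": .., "spin": ..}, ...]. A call has 1 to 12 rows; each row is the pose to reach, as a shift and turn from the pose commanded when the call began; what a row does not reach only later rows make up. A row lasts 1/8 s, in which the tool goes at most 62.5 mm and 10.7 degrees, less where a joint would pass 70% of its speed; a pose out of reach is approached as far as the arm can. A call with a gripper value outside its range is refused whole. OPENING is the finger opening in m, from 0 to 0.087, set as the call begins (- or left out, the last holds). The fingers move at their own pace and stop on an object; FORCE is the grip in N (left out, the last holds). Time passes only in rows, so rows that repeat a pose let the fingers close. It gives the time, the measured TCP pose, the force and the opening at its end, in the units of the state.
- r.read_state(): the state, without advancing time (a new reading comes with each control period).
- r.camera(name): name is "scene" or "top"; returns a dict with "pixels" (420x560x3 uint8, blue, green, red), "z_map" (420x560 float32, m along the optical axis (not along the pixel's ray), 0 where there is no reading), "K" (3x3 intrinsics, pixels), "k1" (the pictures are not rectified: a ray, as slopes to the right and down, at radius r is drawn at 1 + k1 r^2 times it, then the intrinsics apply), "R" (3x3) and "t" (3): a world point X has camera coordinates R X + t. Camera axes: x right, y down, z forward; pixel columns grow to the right and rows downward; lengths in m; the calibration is good to about 2 mm. A picture is of the moment at which its call begins.
- r.close_job(): hands the job in, once; it reports no verdict.
The state is a dict: "time": time; "joint_positions": joint angles; "joint_vel": joint speeds; "joint_torque": joint torques, N m; "ee_pos": TCP position; "eef_rot": TCP orientation; "ft_force": force on the tool from outside, world axes, zero at the start; "torque": the same for the moment, N m; "width": finger opening in m.
Only numpy, scipy, OpenCV 4.12 (cv2) and the standard library are available. Lean on these libraries where they do the work, as an engineer would, in place of code of your own. Each camera call takes 0.05 s, during which the arm holds its last target. There are 200 camera calls.

## Working session

There is one attempt and no reset: what is moved stays moved. The work goes in short steps, Python scripts to look and compute and a shell command to move; the robot and the scene stay as the last step left them, time stands still between calls to the robot, and variables do not carry over. Pictures are saved under pics/ and viewed, about 12 in all and at most 16, crops included, and the job is handed in when it is done.

```bash
ls; mkdir -p pics
cat > h.py <<'E'
import numpy as np, cv2
from bench import r
def shot(name):
    c=r.camera(name); return c
def px2ray(c,u,v):
    K=c["K"];k1=float(c["k1"])
    d=np.array([(u-K[0,2])/K[0,0],(v-K[1,2])/K[1,1]]);s=d.copy()
    for _ in range(20): s=d/(1+k1*(s@s))
    R=np.array(c["R"]);t=np.array(c["t"])
    return -R.T@t, R.T@np.array([s[0],s[1],1.0])
def onplane(c,u,v,z):
    o,d=px2ray(c,u,v); return o+d*(z-o[2])/d[2]
def depthpt(c,u,v):
    o,d=px2ray(c,u,v); return o+d*c["z_map"][int(round(v)),int(round(u))]
def proj(c,X):
    p=np.array(c["R"])@np.array(X)+np.array(c["t"]);s=p[:2]/p[2];s=s*(1+float(c["k1"])*(s@s))
    return c["K"][0,0]*s[0]+c["K"][0,2],c["K"][1,1]*s[1]+c["K"][1,2]
def meet(o1,d1,o2,d2):
    A=np.stack([d1,-d2],1);s=np.linalg.lstsq(A,o2-o1,rcond=None)[0]
    a=o1+d1*s[0];b=o2+d2*s[1];return (a+b)/2,np.linalg.norm(a-b)
E
python3 - <<'E'
from h import *
import pickle
for n in("scene","top"):
    c=shot(n);cv2.imwrite(f"pics/{n}0.png",c["pixels"]);pickle.dump(c,open(n+"0.pkl","wb"))
    print(n,np.round(c["K"],1).tolist(),c["k1"],(-np.array(c["R"]).T@c["t"]).round(3),np.array(c["R"]).round(2).tolist())
s=r.read_state();print({k:np.round(v,3) for k,v in s.items()},r.nose_length)
E
```

```text
pics
scene [[393.2, 0.0, 281.2], [0.0, 393.2, 209.5], [0.0, 0.0, 1.0]] 0.00040020558964161873 [0.849 0.312 0.793] [[-0.79, 0.61, -0.01], [0.53, 0.68, -0.51], [-0.3, -0.41, -0.86]]
top [[391.2, 0.0, 278.3], [0.0, 391.2, 212.5], [0.0, 0.0, 1.0]] -0.02363820359787523 [ 0.445 -0.031  0.894] [[0.02, -1.0, 0.02], [-0.98, -0.03, -0.19], [0.19, -0.01, -0.98]]
{'time': np.float64(0.1), 'joint_positions': array([-1.265,  0.333, -0.065,  1.461,  0.022,  1.35 , -0.089]), 'joint_vel': array([-0.001, -0.001, -0.001, -0.001,  0.   , -0.002,  0.001]), 'joint_torque': array([ 2.0000e-03, -6.2453e+01,  2.5000e-02, -3.9071e+01, -6.1000e-02,
        3.7000e-02,  0.0000e+00]), 'ee_pos': array([0.202, 0.591, 0.247]), 'eef_rot': array([ 0.813,  0.582, -0.001,  0.   ]), 'ft_force': array([-0.857, -0.491, -0.048]), 'torque': array([-0.042,  0.053,  0.028]), 'width': np.float64(0.087)} 0.025
```

View pics/scene0.png

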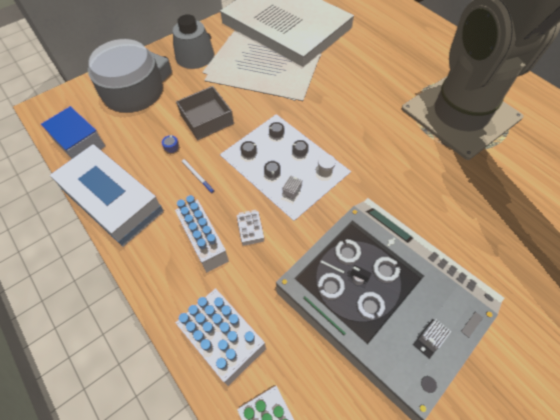

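View pics/top0.png

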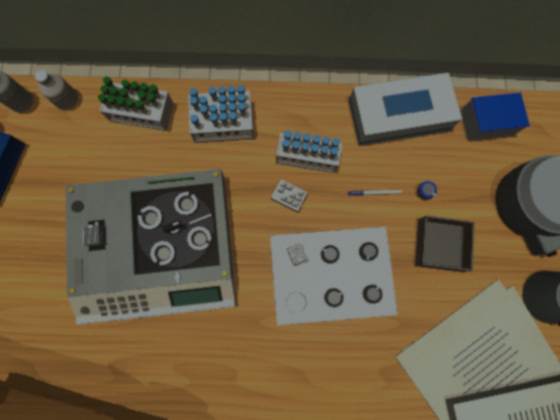

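Top view: the photometer is at left with its wheel hub at about (175,227) and the spent lamp at (95,233). The paper holds four black cells at (330,254), (369,251), (334,297) and (373,294), the fresh lamp at (297,254) and the jar at (296,300). The bin is at (445,243). The look-alike is the blue cell at (428,190), and the rack behind the paper is at (310,150). Close crops next.

Run:
```python
import cv2,numpy as np
t=cv2.imread("pics/top0.png");s=cv2.imread("pics/scene0.png")
a=cv2.resize(t[170:330,60:240],None,fx=3.3,fy=3.3,interpolation=3)
b=cv2.resize(t[225:330,265:405],None,fx=4,fy=4,interpolation=3)
b=np.clip(b*1.5,0,255).astype('uint8');a=np.clip(a*1.6,0,255).astype('uint8')
cv2.imwrite("pics/c1.png",a);cv2.imwrite("pics/c2.png",b)
```

```text
(no output)
```

View pics/c1.png

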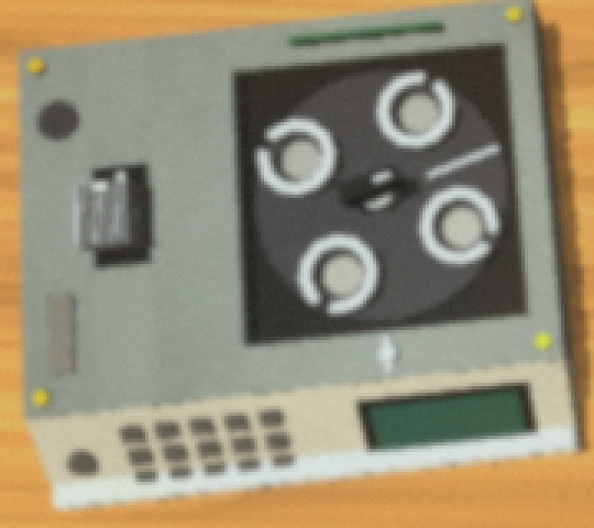

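View pics/c2.png

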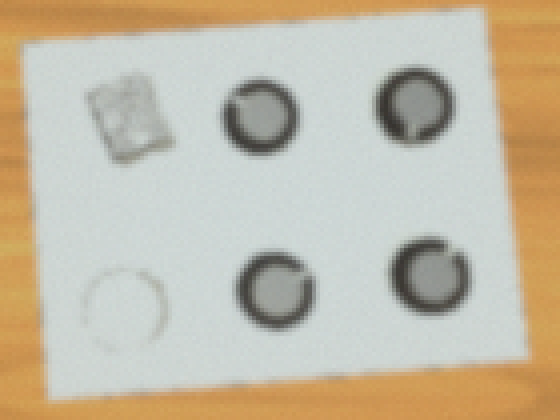

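The top crop shows the hub knob at about (378,190), a painted line to its right at (430-495,175-148) and the index mark at (387,350). The spent lamp is at (115,213). On the paper, the cells' white marks are visible as gaps in the black collars. I need to see which end of the knob is white, and the lamp's white patch.

Run:
```python
import cv2,numpy as np
t=cv2.imread("pics/top0.png");s=cv2.imread("pics/scene0.png")
f=lambda im,u,v,w,k:np.clip(cv2.resize(im[v-w:v+w,u-w:u+w],(k,k),interpolation=3)*1.0,0,255).astype('uint8')
top=np.hstack([f(t,176,227,22,380),f(s,357,274,22,380)])
m=np.hstack([f(t,297,254,14,200),f(s,292,187,14,200),f(t,96,233,16,200),f(s,433,336,20,160).repeat(1,0)[:200] if 0 else f(s,433,336,20,200)])
m=cv2.resize(m,(760,190));cv2.imwrite("pics/c3.png",np.vstack([top,m]))
```

```text
(no output)
```

View pics/c3.png

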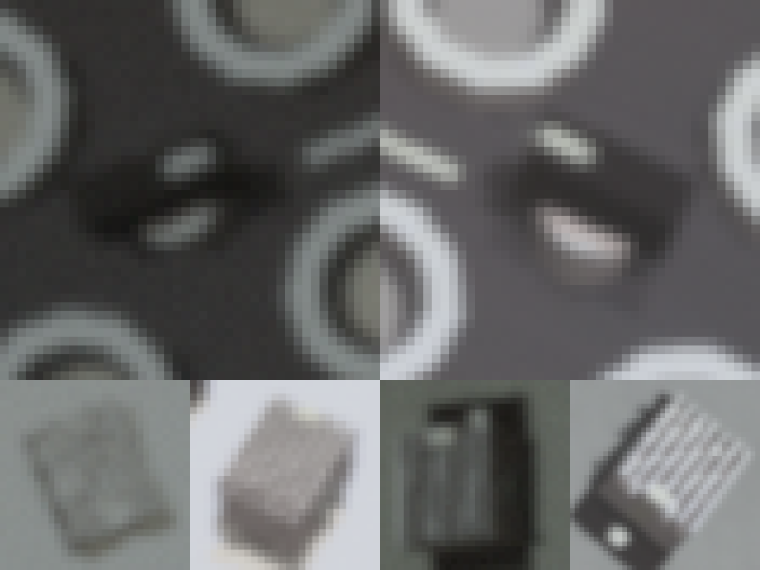

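The knob is a black bar over a pale hub, running nearly along the painted line. Which end is white isn't clear yet. I'll measure the geometry first, then project the bar ends.

Run:
```python
from h import *
import pickle
C={n:pickle.load(open(n+"0.pkl","rb")) for n in("scene","top")}
def blobs(m,amin,amax):
    n,l,st,ce=cv2.connectedComponentsWithStats(m.astype('uint8'),connectivity=8)
    return [(ce[i].round(1).tolist(),st[i].tolist()) for i in range(1,n) if amin<=st[i][4]<=amax]
for n,c in C.items():
    h=cv2.cvtColor(c["pixels"],cv2.COLOR_BGR2HSV)
    y=(h[...,0]>22)&(h[...,0]<34)&(h[...,1]>150)&(h[...,2]>110)
    print(n,"yellow");
    for b,s in blobs(y,3,60): print(b,s[4],onplane(c,*b,.066).round(4),"depth",depthpt(c,*b).round(4))
c=C["top"];g=cv2.cvtColor(c["pixels"],cv2.COLOR_BGR2GRAY)
for n,c in C.items():
    h=cv2.cvtColor(c["pixels"],cv2.COLOR_BGR2HSV);v=h[...,2].astype(int)
    roi=np.zeros(v.shape,bool)
    if n=="top": roi[186:270,136:216]=1
    else: roi[235:330,305:410]=1
    for th in (125,150,175):
        m=(v>th)&(h[...,1]<60)&roi
        print(n,th)
        for b,s in blobs(m,8,600):
            print(b,s,onplane(c,*b,.067).round(4))
```

```text
scene yellow
[284.2, 281.4] 5 [0.687  0.0995 0.066 ] depth [0.6872 0.0997 0.0666]
[422.1, 408.0] 11 [0.6435 0.4119 0.066 ] depth [0.6438 0.4118 0.0672]
top yellow
[215.5, 174.0] 8 [0.6895 0.0997 0.066 ] depth [0.689  0.0994 0.0676]
[70.3, 189.4] 9 [0.6461 0.414  0.066 ] depth [0.6457 0.4131 0.0676]
[224.3, 273.0] 7 [0.4752 0.0695 0.066 ] depth [0.4752 0.0693 0.0682]
[72.0, 290.0] 9 [0.4318 0.3836 0.066 ] depth [0.4318 0.3823 0.0687]
scene 125
[317.6, 247.6] [305, 235, 32, 32, 357] [0.5898 0.0852 0.067 ]
[395.9, 245.0] [373, 235, 37, 29, 492] [0.4614 0.179  0.067 ]
[347.8, 251.7] [335, 239, 26, 24, 392] [0.548  0.1297 0.067 ]
[385.6, 269.2] [374, 257, 26, 24, 415] [0.5155 0.203  0.067 ]
[331.6, 266.1] [321, 260, 23, 13, 72] [0.5942 0.1328 0.067 ]
[356.1, 268.3] [353, 267, 7, 4, 16] [0.5595 0.166  0.067 ]
[331.2, 285.5] [318, 273, 27, 26, 466] [0.6214 0.1622 0.067 ]
[357.9, 279.2] [354, 277, 9, 5, 30] [0.5723 0.1845 0.067 ]
[325.3, 311.0] [305, 289, 45, 41, 349] [0.6628 0.1924 0.067 ]
[370.4, 304.9] [357, 292, 29, 27, 490] [0.589  0.2357 0.067 ]
[399.6, 317.6] [381, 295, 29, 35, 530] [
[... 953 characters left out ...]
067 ]
[314.5, 243.5] [311, 240, 8, 8, 8] [0.5887 0.0744 0.067 ]
[348.1, 252.0] [336, 240, 24, 22, 185] [0.548  0.1305 0.067 ]
[385.4, 269.2] [375, 258, 24, 22, 189] [0.5158 0.2028 0.067 ]
[331.5, 266.0] [322, 261, 21, 11, 22] [0.5942 0.1325 0.067 ]
[331.8, 285.2] [319, 273, 25, 25, 212] [0.6201 0.1624 0.067 ]
[357.8, 279.1] [356, 278, 5, 3, 9] [0.5723 0.1843 0.067 ]
[370.5, 304.1] [358, 292, 27, 26, 230] [0.5878 0.2347 0.067 ]
top 125
[184.8, 204.3] [175, 193, 21, 21, 93] [0.6195 0.1619 0.067 ]
[150.8, 217.9] [139, 207, 21, 21, 106] [0.5877 0.2326 0.067 ]
[197.4, 237.7] [188, 228, 22, 21, 97] [0.5478 0.1301 0.067 ]
[162.7, 251.5] [152, 242, 21, 22, 100] [0.5166 0.2013 0.067 ]
top 150
top 175
```

Run:
```python
from h import *
import pickle
C={n:pickle.load(open(n+"0.pkl","rb")) for n in("scene","top")}
a=np.deg2rad(-66);e=np.array([np.cos(a),np.sin(a)]);p=np.array([-e[1],e[0]])
for n,c in C.items():
    ctr=np.array([.569,.182]) if n=="top" else np.array([.568,.182])
    v=c["pixels"].max(2).astype('float32')
    for z in (.097,.075):
        print(n,z,"s from -30..30mm")
        for q in (-8,-4,0,4,8):
            row=[]
            for s in range(-32,33,4):
                u,w=proj(c,[*(ctr+e*s/1000+p*q/1000),z]);row.append(int(cv2.getRectSubPix(v,(1,1),(u,w))[0,0]))
            print(q,row)
    for d in (0,.01):
        u,w=proj(c,[.568,.182,.097]);print(depthpt(c,u,w).round(4))
```

```text
scene 0.097 s from -30..30mm
-8 [204, 178, 120, 81, 81, 83, 82, 81, 81, 80, 84, 84, 85, 100, 133, 183, 204]
-4 [129, 97, 83, 83, 64, 61, 62, 61, 61, 77, 114, 121, 104, 89, 99, 113, 141]
0 [87, 84, 87, 84, 61, 59, 59, 59, 60, 100, 165, 168, 137, 94, 89, 92, 98]
4 [87, 88, 90, 86, 61, 56, 56, 56, 56, 58, 69, 70, 74, 89, 90, 90, 91]
8 [89, 89, 89, 84, 55, 48, 48, 49, 49, 49, 49, 49, 55, 78, 88, 90, 90]
scene 0.075 s from -30..30mm
-8 [84, 87, 89, 82, 61, 58, 59, 59, 59, 75, 124, 126, 115, 95, 89, 89, 93]
-4 [89, 89, 89, 83, 56, 53, 52, 53, 52, 53, 55, 55, 58, 83, 89, 90, 90]
0 [89, 88, 88, 83, 52, 48, 48, 49, 49, 50, 49, 49, 52, 68, 83, 90, 90]
4 [88, 88, 88, 84, 56, 64, 102, 102, 99, 100, 84, 57, 53, 64, 76, 92, 116]
8 [88, 88, 88, 87, 72, 79, 146, 179, 184, 180, 134, 70, 59, 67, 83, 102, 164]
[0.5673 0.1817 0.0953]
[0.5673 0.1817 0.0953]
top 0.097 s from -30..30mm
-8 [48, 49, 48, 47, 35, 23, 23, 26, 26, 26, 26, 26, 24, 25, 32, 42, 49]
-4 [50, 49, 48, 46, 34, 31, 31, 30, 30, 38, 61, 65, 53, 35, 44, 49, 50]
0 [48, 51, 49, 47, 36, 32, 32, 33, 32, 56, 101, 105, 82, 38, 46, 52, 51]
4 [46, 45, 42, 41, 37, 37, 37, 36, 40, 44, 56, 53, 46, 43, 49, 50, 50]
8 [91, 82, 58, 40, 38, 44, 47, 48, 49, 49, 48, 48, 49, 49, 48, 50, 53]
top 0.075 s from -30..30mm
-8 [49, 48, 49, 45, 40, 33, 60, 79, 85, 86, 66, 36, 26, 27, 30, 44, 57]
-4 [49, 49, 47, 37, 24, 22, 29, 28, 31, 33, 30, 24, 23, 27, 37, 46, 58]
0 [49, 48, 44, 32, 28, 28, 29, 29, 32, 41, 43, 39, 30, 40, 47, 50, 50]
4 [50, 48, 45, 35, 33, 32, 32, 31, 52, 99, 101, 83, 41, 43, 51, 51, 52]
8 [46, 46, 45, 35, 33, 33, 33, 35, 48, 74, 78, 62, 40, 47, 50, 50, 50]
[0.5684 0.1827 0.0944]
[0.5684 0.1827 0.0944]
```

In both views, at the bar-top height, the white lies 4–16 mm from the axis on the painted-line side. So the pointer faces about −66° in world and the wheel reads about +106°. It needs −106°. Now I'll measure the parts.

```bash
cat > meas.py <<'E'
from h import *
def cells(C,guess,zt=.030,verbose=True):
    """guess: world xy list; returns centre (two views) and key angle, ring top at zt"""
    out=[]
    for g in guess:
        res=[]
        for n,c in C.items():
            v=c["pixels"].max(2)
            u0,v0=[int(round(k)) for k in proj(c,[*g,zt-.006])]
            w=16;sub=v[v0-w:v0+w+1,u0-w:u0+w+1]
            lo=sub.min();hi=np.percentile(sub,90);m=(sub<(lo*.5+hi*.5)).astype('uint8')
            cs,_=cv2.findContours(m,cv2.RETR_EXTERNAL,cv2.CHAIN_APPROX_NONE)
            cs=max(cs,key=cv2.contourArea);h=cv2.convexHull(cs);M=cv2.moments(h)
            cu,cv_=M['m10']/M['m00']+u0-w,M['m01']/M['m00']+v0-w
            P=onplane(c,cu,cv_,zt-.007)[:2];res.append(P)
            vf=v.astype('float32');th=np.deg2rad(np.arange(0,360,4));prof=[]
            for a in th:
                prof.append(np.mean([cv2.getRectSubPix(vf,(1,1),proj(c,[P[0]+q*np.cos(a),P[1]+q*np.sin(a),zt]))[0,0] for q in (.0155,.0175)]))
            prof=np.array(prof);b=prof-np.median(prof);k=np.argmax(cv2.GaussianBlur(np.r_[b,b,b].reshape(1,-1).astype('float32'),(5,1),0)[0,90:180])
            idx=np.arange(k-6,k+7)%90;wt=np.clip(b[idx],0,None)**1
            ang=np.rad2deg(np.angle((wt*np.exp(1j*th[idx])).sum()))
            res.append((round(float(ang),1),int(b[k]),int(hi),int(lo)))
        out.append(res)
        if verbose: print(np.round(res[0],4),res[1],np.round(res[2],4),res[3])
    return out
E
python3 - <<'E'
from meas import *
import pickle
C={n:pickle.load(open(n+"0.pkl","rb")) for n in("scene","top")}
t=C["top"]
G=[onplane(t,*p,.024)[:2] for p in [(330,254),(369,251),(334,297),(373,294)]]
print("cells scene / top");cells(C,G)
for nm,p,z in (("jar",(296,300),.045),("lampF",(297,253),.044),("bin",(445,243),.05),("rack",(310,145),.1),("blue",(428,190),.03),("spent",(95,234),.096)):
    print(nm,onplane(t,*p,z).round(3),"depth z",depthpt(t,*p).round(4))
# lamp corners in scene & top: edges in crop by hand below; bin outline
for n,c in C.items():
    v=c["pixels"].astype(int);h=cv2.cvtColor(c["pixels"],cv2.COLOR_BGR2HSV)
    if n=="top": x0,y0,x1,y1=284,240,312,268
    else: x0,y0,x1,y1=276,170,308,202
    g=c["pixels"].max(2)[y0:y1,x0:x1].astype(int);pap=np.percentile(g,85);m=(g<pap-25).astype('uint8')
    cs,_=cv2.findContours(m,0,1);cs=max(cs,key=cv2.contourArea);rc=cv2.minAreaRect(cs)
    b=cv2.boxPoints(rc)+[x0,y0];print(n,"lamp box px",b.round(1).tolist(),[onplane(c,*q,.044)[:2].round(4).tolist() for q in b])
    d=c["z_map"][y0:y1,x0:x1];P=np.array([[*depthpt(c,u,w)] for w in range(y0,y1) for u in range(x0,x1)])
    Q=P[(P[:,2]>.036)];rc=cv2.minAreaRect((Q[:,:2]*1000).astype('float32'));print("depth top",len(Q),np.median(Q[:,2]).round(4),np.round(rc[0],1),np.round(rc[1],1),rc[2],Q.mean(0).round(4))
    g2=(P[:,2]>.030)
c=t;P=np.array([[*depthpt(c,u,w)] for w in range(210,280) for u in range(408,480)]);Q=P[(P[:,2]>.035)&(P[:,2]<.06)]
rc=cv2.minAreaRect((Q[:,:2]*1000).astype('float32'));print("bin",np.round(rc[0],1),np.round(rc[1],1),rc[2])
c=t;P=np.array([[*depthpt(c,u,w)] for w in range(215,255) for u in range(80,112)]);Q=P[(P[:,2]>.085)]
rc=cv2.minAreaRect((Q[:,:2]*1000).astype('float32'));print("spent",np.round(rc[0],1),np.round(rc[1],1),rc[2])
u,w,_,_=284,240,0,0
print(cv2.resize(C["scene"]["pixels"].max(2)[172:200,278:306],None,fx=1,fy=1)[::2,::2])
E
```

```text
cells scene / top
[ 0.527  -0.1541] (-147.0, 33, 219, 73) [ 0.5247 -0.1576] (57.6, 46, 144, 41)
[ 0.535  -0.2406] (-176.7, 52, 218, 72) [ 0.5332 -0.2435] (168.5, 37, 143, 37)
[ 0.4323 -0.1626] (-74.4, 65, 219, 73) [ 0.4305 -0.1653] (-57.4, 48, 144, 44)
[ 0.4418 -0.2472] (-54.3, 44, 218, 72) [ 0.4397 -0.2505] (-36.3, 57, 143, 39)
jar [ 0.423 -0.083  0.045] depth z [ 0.4231 -0.0826  0.0445]
lampF [ 0.523 -0.083  0.044] depth z [ 0.5227 -0.0831  0.0463]
bin [ 0.552 -0.407  0.05 ] depth z [ 0.5582 -0.4277  0.003 ]
rack [ 0.75  -0.104  0.1  ] depth z [ 0.7667 -0.1083  0.0559]
blue [ 0.676 -0.383  0.03 ] depth z [ 0.6768 -0.3841  0.028 ]
spent [0.546 0.335 0.096] depth z [0.5456 0.3333 0.0997]
scene lamp box px [[278.5, 195.0], [287.9, 173.6], [304.5, 181.0], [295.0, 202.3]] [[0.5658, -0.076], [0.5122, -0.1091], [0.4953, -0.0691], [0.5488, -0.0377]]
depth top 198 0.0421 [684.4  98.9] [537.3  40.7] 48.00858688354492 [ 0.5283 -0.074   0.0565]
top lamp box px [[281.4, 257.9], [287.5, 247.1], [308.2, 258.8], [302.2, 269.6]] [[0.5114, -0.0496], [0.5352, -0.0623], [0.511, -0.1078], [0.4875, -0.0
[... 328 characters left out ...]
6 219 219 219 214 173 184 211 216 219 219 219 219]
 [200 217 219 219 218 185 152 158 186 195 195 213 218 219]
 [217 219 219 218 202 153 152 150 153 159 162 176 197 219]
 [219 219 219 214 165 155 157 157 156 156 159 157 191 219]
 [219 219 218 188 161 160 155 161 161 161 160 131 193 219]
 [219 218 205 160 158 160 164 161 154 158 141 121 206 219]
 [219 217 164 145 153 152 151 154 158 161 122 149 215 219]
 [219 217 168 123 130 135 151 153 161 133 115 167 219 219]
 [219 217 163 110 112 120 140 141 140 114 151 201 218 219]
 [219 216 158 120 108 109 109 117 113 116 172 215 218 219]
 [219 218 188 132 111 102 107 109 114 165 209 218 219 219]
 [219 215 209 198 182 140 119 109 135 201 218 218 219 219]]
```

Measurements agree to about 2–4 mm between views. The candidates are four black cells at top px (330,254), (369,251), (334,297) and (373,294); the blue look-alike at (428,190) is rejected. First move: go above the spent lamp at about (0.545, 0.345) with the jaws along the photometer's y.

```bash
python3 -m creep '[{"x":0.04,"y":-0.03,"spin":9},{"x":0.08,"y":-0.06,"z":-0.01,"spin":18},{"x":0.12,"y":-0.09,"z":-0.02,"spin":26.8},{"x":0.16,"y":-0.12,"z":-0.03,"spin":26.8},{"x":0.2,"y":-0.15,"z":-0.04,"spin":26.8},{"x":0.24,"y":-0.18,"z":-0.05,"spin":26.8},{"x":0.28,"y":-0.21,"z":-0.06,"spin":26.8},{"x":0.32,"y":-0.235,"z":-0.07,"spin":26.8},{"x":0.343,"y":-0.246,"z":-0.08,"spin":26.8},{"x":0.343,"y":-0.246,"z":-0.08,"spin":26.8},{"x":0.343,"y":-0.246,"z":-0.08,"spin":26.8}]' 0.06 20
```

```text
invalid input at $[0]: expected keys x, y, z, spin
```

All four keys are required in each row.

```bash
python3 -m creep '[{"x":0.04,"y":-0.03,"z":0,"spin":9},{"x":0.08,"y":-0.06,"z":-0.01,"spin":18},{"x":0.12,"y":-0.09,"z":-0.02,"spin":26.8},{"x":0.16,"y":-0.12,"z":-0.03,"spin":26.8},{"x":0.2,"y":-0.15,"z":-0.04,"spin":26.8},{"x":0.24,"y":-0.18,"z":-0.05,"spin":26.8},{"x":0.28,"y":-0.21,"z":-0.06,"spin":26.8},{"x":0.32,"y":-0.235,"z":-0.07,"spin":26.8},{"x":0.343,"y":-0.246,"z":-0.08,"spin":26.8},{"x":0.343,"y":-0.246,"z":-0.08,"spin":26.8},{"x":0.343,"y":-0.246,"z":-0.08,"spin":26.8}]' 0.06 20
python3 - <<'E'
from h import *
s=r.read_state();print(s["ee_pos"].round(4) if hasattr(s["ee_pos"],'round') else s["ee_pos"],np.round(s["joint_positions"],3))
c=shot("scene");t=shot("top")
im=np.hstack([cv2.resize(c["pixels"][240:400,330:510],None,fx=2.2,fy=2.2,interpolation=3),cv2.resize(t["pixels"][170:330,50:230],None,fx=2.2,fy=2.2,interpolation=3)]);cv2.imwrite("pics/d1.png",im)
E
```

```text
time: 1.48
ee_pos: [0.5439, 0.3464, 0.1675]
eef_rot: [0.656, 0.755, -0.0, -0.0]
ft_force: [-0.5, 0.4, 0.6]
width: 0.06
[0.5439 0.3464 0.1675] [-0.704  0.424  0.087  1.51  -0.039  1.209  1.1  ]
```

View pics/d1.png

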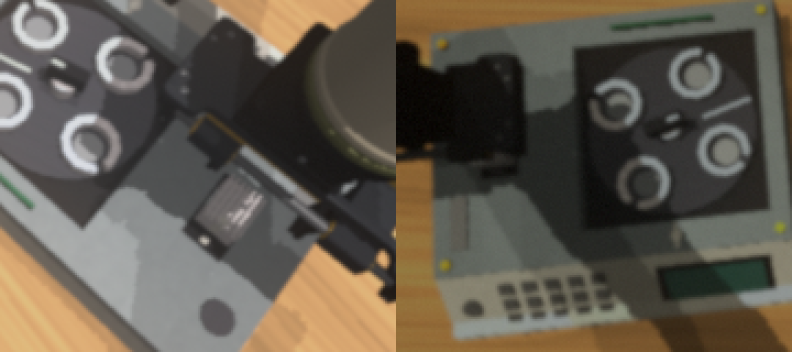

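The gripper hangs over the spent lamp with the jaws across its 32 mm side. I'll descend and pinch across y, which gives the socket's y, then reopen, turn 90°, pinch across x and lift.

```bash
python3 -m creep '[{"x":0.001,"y":-0.001,"z":-0.03,"spin":0},{"x":0.001,"y":-0.001,"z":-0.06,"spin":0},{"x":0.001,"y":-0.001,"z":-0.0725,"spin":0},{"x":0.001,"y":-0.001,"z":-0.0725,"spin":0}]' 0.06 10
python3 -m creep '[{"x":0,"y":0,"z":0,"spin":0},{"x":0,"y":0,"z":0,"spin":0},{"x":0,"y":0,"z":0,"spin":0},{"x":0,"y":0,"z":0,"spin":0}]' 0.025 10
```

```text
time: 2.08
ee_pos: [0.5452, 0.3449, 0.0949]
eef_rot: [0.656, 0.755, -0.0, -0.0]
ft_force: [0.2, 0.4, 1.1]
width: 0.0602
time: 2.58
ee_pos: [0.546, 0.3447, 0.0955]
eef_rot: [0.656, 0.754, 0.0, -0.0]
ft_force: [0.6, 0.1, 1.5]
width: 0.0315
```

```bash
python3 -m creep '[{"x":0,"y":0,"z":0,"spin":0},{"x":0,"y":0,"z":0,"spin":0},{"x":0,"y":0,"z":0,"spin":-10},{"x":0,"y":0,"z":0,"spin":-20},{"x":0,"y":0,"z":0,"spin":-30},{"x":0,"y":0,"z":0,"spin":-40},{"x":0,"y":0,"z":0,"spin":-50},{"x":0,"y":0,"z":0,"spin":-60},{"x":0,"y":0,"z":0,"spin":-70},{"x":0,"y":0,"z":0,"spin":-80},{"x":0,"y":0,"z":0,"spin":-90},{"x":0,"y":0,"z":0,"spin":-90}]' 0.07 10
python3 -m creep '[{"x":0,"y":0,"z":0,"spin":0},{"x":0,"y":0,"z":0,"spin":0},{"x":0,"y":0,"z":0,"spin":0},{"x":0,"y":0,"z":0,"spin":0}]' 0.03 25
```

```text
time: 4.08
ee_pos: [0.5457, 0.3446, 0.0949]
eef_rot: [0.998, 0.07, 0.0, 0.0]
ft_force: [-0.4, 0.1, -0.5]
width: 0.07
time: 4.58
ee_pos: [0.5455, 0.3445, 0.0951]
eef_rot: [0.998, 0.07, -0.0, 0.0]
ft_force: [-0.4, 0.1, -0.1]
width: 0.0402
```

Both pinches read clean, so the socket centre is about (0.5455, 0.3446) in robot coordinates. Now lift and carry to the bin at about (0.553, −0.411).

```bash
python3 -m creep '[{"x":0,"y":0,"z":0.03,"spin":0},{"x":0,"y":0,"z":0.08,"spin":0},{"x":0,"y":0,"z":0.12,"spin":0},{"x":0,"y":-0.05,"z":0.12,"spin":0},{"x":0,"y":-0.1,"z":0.12,"spin":0},{"x":0,"y":-0.15,"z":0.12,"spin":0},{"x":0,"y":-0.2,"z":0.12,"spin":0},{"x":0,"y":-0.25,"z":0.12,"spin":0},{"x":0,"y":-0.3,"z":0.12,"spin":0},{"x":0,"y":-0.35,"z":0.12,"spin":0},{"x":0.002,"y":-0.4,"z":0.12,"spin":0},{"x":0.004,"y":-0.45,"z":0.12,"spin":0}]' 0.03 25
python3 -m creep '[{"x":0,"y":-0.05,"z":0,"spin":0},{"x":0,"y":-0.1,"z":0,"spin":0},{"x":0,"y":-0.15,"z":0,"spin":0},{"x":0,"y":-0.2,"z":0,"spin":0},{"x":0,"y":-0.25,"z":0,"spin":0},{"x":0.004,"y":-0.29,"z":0,"spin":0},{"x":0.004,"y":-0.305,"z":0,"spin":0},{"x":0.004,"y":-0.305,"z":0,"spin":0}]' 0.03 25
```

```text
time: 6.08
ee_pos: [0.5496, -0.107, 0.2152]
eef_rot: [0.998, 0.07, 0.0, -0.0]
ft_force: [0.8, 1.1, -0.6]
width: 0.0397
time: 7.08
ee_pos: [0.5533, -0.411, 0.2147]
eef_rot: [0.998, 0.069, -0.0, -0.0]
ft_force: [0.1, 1.6, -0.9]
width: 0.0398
```

```bash
python3 -m creep '[{"x":0,"y":0,"z":-0.05,"spin":0},{"x":0,"y":0,"z":-0.1,"spin":0},{"x":0,"y":0,"z":-0.14,"spin":0},{"x":0,"y":0,"z":-0.16,"spin":0},{"x":0,"y":0,"z":-0.16,"spin":0}]' 0.03 25
python3 -m creep '[{"x":0,"y":0,"z":0,"spin":0},{"x":0,"y":0,"z":0,"spin":0},{"x":0,"y":0,"z":0.03,"spin":0},{"x":0,"y":0,"z":0.08,"spin":0},{"x":0,"y":0,"z":0.14,"spin":0},{"x":0,"y":0,"z":0.2,"spin":0}]' 0.055 10
python3 - <<'E'
from meas import *
import pickle
C={n:shot(n) for n in("scene","top")};pickle.dump(C,open("C1.pkl","wb"))
a=C["top"]["pixels"][150:330,230:500];b=C["scene"]["pixels"][90:220,170:360]
for n,im in(("e1",cv2.resize(a,None,fx=2.9,fy=2.9,interpolation=3)),("e2",cv2.resize(b,None,fx=4.2,fy=4.2,interpolation=3))): cv2.imwrite(f"pics/{n}.png",im)
E
```

```text
time: 7.7
ee_pos: [0.554, -0.4091, 0.0545]
eef_rot: [0.998, 0.07, -0.0, -0.001]
ft_force: [0.4, -1.3, 0.1]
width: 0.04
time: 8.45
ee_pos: [0.5536, -0.4106, 0.2583]
eef_rot: [0.998, 0.069, 0.001, 0.0]
ft_force: [0.9, -0.0, 0.5]
width: 0.0551
```

View pics/e2.png

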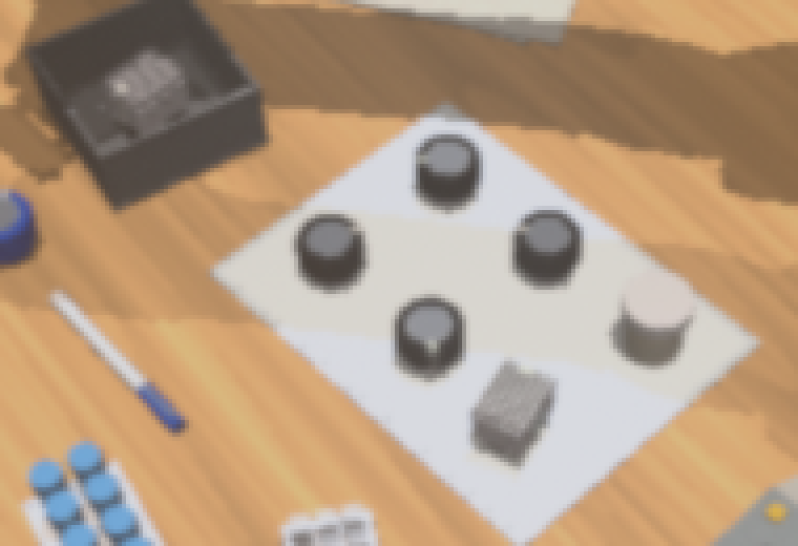

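The spent lamp stands in the bin (crop (150,85)), the four cells are at (430,320), (330,240), (547,232) and (447,160), the fresh lamp at (513,410) and the jar at (655,310). I'll work out the lamp's yaw and patch end, and the key angles, from the top faces.

Run:
```python
from h import *
import pickle
C=pickle.load(open("C1.pkl","rb"));C0={n:pickle.load(open(n+"0.pkl","rb")) for n in("scene","top")}
c=C["scene"]
f=lambda x,y:(x/4.2+170-.4,y/4.2+90-.4)
for nm,ce,mk in (("1",(430,322),(432,347)),("2",(331,235),(357,232)),("3",(547,231),(520,233)),("4",(447,157),(420,158))):
    a=onplane(c,*f(*ce),.03);b=onplane(c,*f(*mk),.03);d=b-a;print(nm,a.round(4)[:2],np.rad2deg(np.arctan2(d[1],d[0])).round(1),np.hypot(*d[:2]).round(4))
L=[onplane(c,*f(*p),.044)[:2] for p in ((508,365),(556,383),(523,438),(474,414))]
print("lamp corners",np.round(L,4).tolist(),np.mean(L,0).round(4))
for i in range(4):
    d=L[(i+1)%4]-L[i];print(np.hypot(*d).round(4),np.rad2deg(np.arctan2(d[1],d[0])).round(1))
# rectified top of lamp, both views, at zero time
import sys
tiles=[]
for n in("scene","top"):
    for cc in(C0[n],):
        ctr=np.array([.520,-.081])
        S=60;N=240;im=np.zeros((N,N,3),'uint8')
        mx=np.zeros((N,N),'float32');my=mx.copy()
        for i in range(N):
            for j in range(N):
                x=ctr[0]+(N/2-i)*S/N/1000*1.2;y=ctr[1]+(N/2-j)*S/N/1000*1.2
                mx[i,j],my[i,j]=proj(cc,[x,y,.044])
        t=cv2.remap(cc["pixels"],mx,my,3);t=cv2.normalize(t,None,0,255,cv2.NORM_MINMAX);tiles.append(cv2.resize(t,(390,390)))
cv2.imwrite("pics/f1.png",np.hstack(tiles))
```

```text
1 [ 0.5225 -0.1579] 56.4 0.0177
2 [ 0.5298 -0.2456] 150.0 0.0155
3 [ 0.4275 -0.1681] -33.1 0.0161
4 [ 0.4384 -0.2513] -35.7 0.0165
lamp corners [[0.5126, -0.0989], [0.4994, -0.073], [0.5362, -0.0563], [0.5474, -0.0849]] [ 0.5239 -0.0783]
0.029 116.9
0.0404 24.5
0.0307 -68.7
0.0375 -158.2
```

View pics/f1.png

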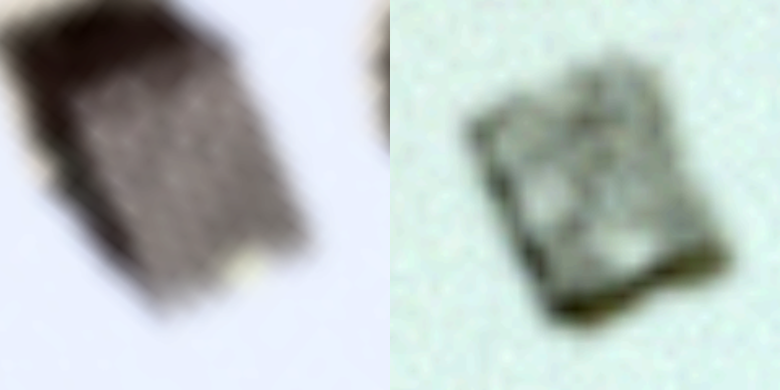

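In both rectified tiles the white patch lies at the lower (world −x) end: scene tile (245,262), top tile (640,245). So the fresh lamp's +x points to about 203°, centre (0.523, −0.0805), and it must turn +165°. I'll pinch along its x first, then along its y at yaw −67°, so that +165 lands at 98°.

```bash
python3 -m creep '[{"x":0,"y":0.05,"z":0,"spin":8},{"x":-0.005,"y":0.1,"z":-0.02,"spin":15},{"x":-0.01,"y":0.15,"z":-0.04,"spin":15},{"x":-0.015,"y":0.2,"z":-0.06,"spin":15},{"x":-0.02,"y":0.25,"z":-0.08,"spin":15},{"x":-0.025,"y":0.3,"z":-0.11,"spin":15},{"x":-0.031,"y":0.33,"z":-0.13,"spin":15},{"x":-0.031,"y":0.33,"z":-0.17,"spin":15},{"x":-0.031,"y":0.33,"z":-0.2,"spin":15},{"x":-0.031,"y":0.33,"z":-0.214,"spin":15},{"x":-0.031,"y":0.33,"z":-0.214,"spin":15}]' 0.07 5
python3 -m creep '[{"x":0,"y":0,"z":0,"spin":0},{"x":0,"y":0,"z":0,"spin":0},{"x":0,"y":0,"z":0,"spin":0},{"x":0,"y":0,"z":0,"spin":0}]' 0.03 5
```

```text
time: 9.93
ee_pos: [0.5228, -0.0808, 0.0412]
eef_rot: [0.98, 0.199, -0.0, 0.0]
ft_force: [-0.0, -0.1, -0.2]
width: 0.07
time: 10.42
ee_pos: [0.5228, -0.0805, 0.0413]
eef_rot: [0.98, 0.199, 0.0, -0.0]
ft_force: [-1.5, 0.9, 2.8]
width: 0.0401
```

```bash
python3 -m creep '[{"x":0,"y":0,"z":0,"spin":0},{"x":0,"y":0,"z":0,"spin":0},{"x":0,"y":0,"z":0,"spin":-10},{"x":0,"y":0,"z":0,"spin":-20},{"x":0,"y":0,"z":0,"spin":-30},{"x":0,"y":0,"z":0,"spin":-40},{"x":0,"y":0,"z":0,"spin":-50},{"x":0,"y":0,"z":0,"spin":-60},{"x":0,"y":0,"z":0,"spin":-70},{"x":0,"y":0,"z":0,"spin":-80},{"x":0,"y":0,"z":0,"spin":-90},{"x":0,"y":0,"z":0,"spin":-90}]' 0.07 5
python3 -m creep '[{"x":0,"y":0,"z":0,"spin":0},{"x":0,"y":0,"z":0,"spin":0},{"x":0,"y":0,"z":0,"spin":0},{"x":0,"y":0,"z":0,"spin":0}]' 0.025 30
```

```text
time: 11.92
ee_pos: [0.5228, -0.0804, 0.0409]
eef_rot: [0.834, -0.552, 0.0, 0.0]
ft_force: [-1.0, -0.3, 0.1]
width: 0.0702
time: 12.42
ee_pos: [0.5228, -0.0805, 0.0411]
eef_rot: [0.834, -0.552, 0.0, -0.0]
ft_force: [0.8, 0.3, -0.2]
width: 0.0377
```

```bash
python3 -m creep '[{"x":0,"y":0,"z":0,"spin":0},{"x":0,"y":0,"z":0,"spin":0}]' 0.025 30
```

```text
time: 12.68
ee_pos: [0.5229, -0.0806, 0.0411]
eef_rot: [0.834, -0.552, 0.0, 0.0]
ft_force: [0.7, 0.0, 0.1]
width: 0.032
```

```bash
python3 -m creep '[{"x":0,"y":0,"z":0.04,"spin":0},{"x":0,"y":0,"z":0.09,"spin":5},{"x":0,"y":0,"z":0.13,"spin":15},{"x":0.003,"y":0.04,"z":0.14,"spin":25},{"x":0.006,"y":0.08,"z":0.14,"spin":35},{"x":0.009,"y":0.12,"z":0.14,"spin":45},{"x":0.012,"y":0.16,"z":0.14,"spin":55},{"x":0.015,"y":0.2,"z":0.14,"spin":65},{"x":0.018,"y":0.24,"z":0.14,"spin":75},{"x":0.02,"y":0.28,"z":0.14,"spin":85},{"x":0.02,"y":0.32,"z":0.14,"spin":95},{"x":0.0227,"y":0.36,"z":0.14,"spin":105}]' 0.025 30
python3 -m creep '[{"x":0,"y":0.03,"z":0,"spin":10},{"x":0,"y":0.05,"z":0,"spin":20},{"x":0,"y":0.065,"z":0,"spin":30},{"x":0,"y":0.065,"z":0,"spin":40},{"x":0,"y":0.065,"z":0,"spin":50},{"x":0,"y":0.065,"z":-0.02,"spin":60},{"x":0,"y":0.065,"z":-0.04,"spin":60},{"x":0,"y":0.065,"z":-0.05,"spin":60},{"x":0,"y":0.065,"z":-0.05,"spin":60},{"x":0,"y":0.065,"z":-0.05,"spin":60}]' 0.025 30
python3 - <<'E'
from h import *
C={n:shot(n) for n in("scene","top")}
im=np.hstack([cv2.resize(C["scene"]["pixels"][290:380,385:485],None,fx=4,fy=4,interpolation=3),cv2.resize(C["top"]["pixels"][190:280,60:160],None,fx=4,fy=4,interpolation=3)]);cv2.imwrite("pics/g1.png",im)
E
```

```text
time: 14.18
ee_pos: [0.5451, 0.2808, 0.1808]
eef_rot: [0.945, 0.328, -0.0, -0.0]
ft_force: [-0.0, 0.9, -1.4]
width: 0.0315
time: 15.42
ee_pos: [0.5458, 0.3448, 0.1317]
eef_rot: [0.657, 0.754, 0.0, 0.0]
ft_force: [0.1, -0.5, -0.1]
width: 0.0314
```

View pics/g1.png

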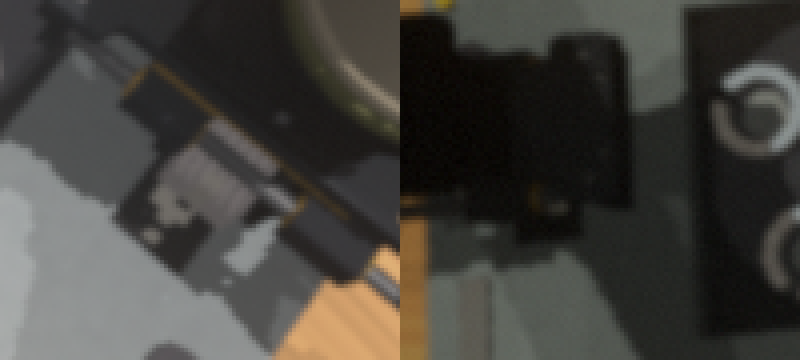

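The lamp is held over the socket with its white patch at the +x end (left tile, (170,210)). Lowering it in steps while watching the force.

```bash
python3 -m creep '[{"x":-0.0002,"y":-0.0001,"z":-0.01,"spin":0},{"x":-0.0002,"y":-0.0001,"z":-0.02,"spin":0},{"x":-0.0002,"y":-0.0001,"z":-0.024,"spin":0},{"x":-0.0002,"y":-0.0001,"z":-0.028,"spin":0},{"x":-0.0002,"y":-0.0001,"z":-0.031,"spin":0},{"x":-0.0002,"y":-0.0001,"z":-0.031,"spin":0}]' 0.025 30
```

```text
time: 16.27
ee_pos: [0.5453, 0.3444, 0.0999]
eef_rot: [0.656, 0.754, -0.0, -0.0]
ft_force: [-0.0, -0.2, -0.5]
width: 0.0313
```

```bash
python3 -m creep '[{"x":0,"y":0,"z":-0.003,"spin":0},{"x":0,"y":0,"z":-0.006,"spin":0},{"x":0,"y":0,"z":-0.0078,"spin":0},{"x":0,"y":0,"z":-0.0078,"spin":0}]' 0.025 30
```

```text
time: 16.77
ee_pos: [0.5454, 0.3445, 0.0932]
eef_rot: [0.656, 0.754, 0.0, -0.0]
ft_force: [-4.1, -2.1, 7.7]
width: 0.0315
```

Force 7.7 N up at TCP z 0.0932, where full home predicts 0.0931. Release, rise and go to the knob with the jaws across the bar (yaw 24°).

```bash
python3 -m creep '[{"x":0,"y":0,"z":0,"spin":0},{"x":0,"y":0,"z":0,"spin":0},{"x":0,"y":0,"z":0.03,"spin":0},{"x":0,"y":0,"z":0.06,"spin":0},{"x":0.008,"y":-0.04,"z":0.06,"spin":-10},{"x":0.012,"y":-0.08,"z":0.06,"spin":-20},{"x":0.018,"y":-0.12,"z":0.06,"spin":-30},{"x":0.023,"y":-0.163,"z":0.06,"spin":-40},{"x":0.023,"y":-0.163,"z":0.06,"spin":-50},{"x":0.023,"y":-0.163,"z":0.05,"spin":-60},{"x":0.023,"y":-0.163,"z":0.04,"spin":-70},{"x":0.023,"y":-0.163,"z":0.03,"spin":-74}]' 0.045 20
python3 -m creep '[{"x":0,"y":0,"z":-0.01,"spin":0},{"x":0,"y":0,"z":-0.021,"spin":0},{"x":0,"y":0,"z":-0.021,"spin":0}]' 0.032 10
python3 -m creep '[{"x":0,"y":0,"z":0,"spin":0},{"x":0,"y":0,"z":0,"spin":0},{"x":0,"y":0,"z":0,"spin":0},{"x":0,"y":0,"z":0,"spin":0}]' 0.006 10
python3 - <<'E'
from h import *
c=shot("scene")
P=np.array([depthpt(c,u,v) for v in range(318,356) for u in range(412,455)])
Q=P[(P[:,2]>.06)&(np.hypot(P[:,0]-.5455,P[:,1]-.3446)<.012)];print("lamp top z",np.percentile(Q[:,2],[10,50,90]).round(4),len(Q), r.read_state()["torque"])
cv2.imwrite("pics/h1.png",cv2.resize(c["pixels"][225:375,300:500],None,fx=4,fy=4,interpolation=3))
E
```

```text
time: 18.27
ee_pos: [0.5683, 0.1815, 0.1219]
eef_rot: [0.979, 0.206, 0.0, 0.0]
ft_force: [0.4, 0.2, 0.4]
width: 0.045
time: 18.65
ee_pos: [0.5678, 0.1812, 0.1003]
eef_rot: [0.978, 0.208, -0.001, 0.0]
ft_force: [-0.1, -0.1, -1.1]
width: 0.0327
time: 19.15
ee_pos: [0.5676, 0.1811, 0.1015]
eef_rot: [0.978, 0.207, -0.001, -0.0]
ft_force: [-5.1, -2.2, 4.5]
width: 0.012
lamp top z [0.0867 0.0929 0.0962] 145 [-0.47670057  1.13850181 -0.02654382]
```

View pics/h1.png

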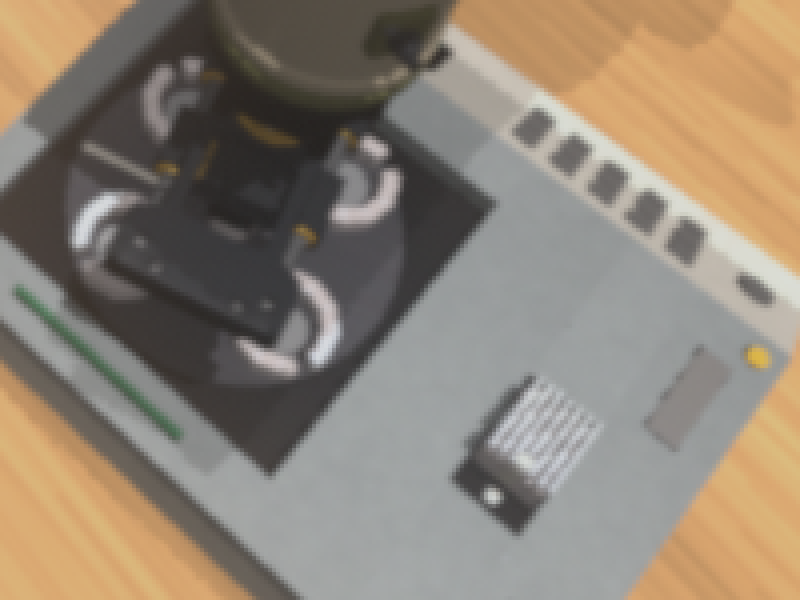

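The fresh lamp looks seated: block at crop (545,440), top at about 0.096. The knob is gripped at 12.0 mm. Turning it −106°.

```bash
python3 -m creep '[{"x":-0.0005,"y":-0.0002,"z":0,"spin":0},{"x":-0.0005,"y":-0.0002,"z":0,"spin":-10},{"x":-0.0005,"y":-0.0002,"z":0,"spin":-20},{"x":-0.0005,"y":-0.0002,"z":0,"spin":-30},{"x":-0.0005,"y":-0.0002,"z":0,"spin":-40},{"x":-0.0005,"y":-0.0002,"z":0,"spin":-50},{"x":-0.0005,"y":-0.0002,"z":0,"spin":-60},{"x":-0.0005,"y":-0.0002,"z":0,"spin":-70},{"x":-0.0005,"y":-0.0002,"z":0,"spin":-80},{"x":-0.0005,"y":-0.0002,"z":0,"spin":-90},{"x":-0.0005,"y":-0.0002,"z":0,"spin":-100},{"x":-0.0005,"y":-0.0002,"z":0,"spin":-106}]' 0.006 40
python3 -m creep '[{"x":0,"y":0,"z":0,"spin":0},{"x":0,"y":0,"z":0,"spin":0}]' 0.006 40
python3 -c "
from h import *
print(r.read_state()['torque'],np.round(r.read_state()['joint_positions'],2))"
```

```text
time: 20.7
ee_pos: [0.5663, 0.1818, 0.1015]
eef_rot: [0.753, -0.658, -0.002, 0.001]
ft_force: [-12.6, 0.7, 11.5]
width: 0.012
time: 20.95
ee_pos: [0.5663, 0.1818, 0.1015]
eef_rot: [0.755, -0.656, -0.002, 0.001]
ft_force: [-11.7, -0.7, 11.5]
width: 0.0118
[-0.0168447   2.73925113 -0.17282309] [-1.15  0.59  1.01  1.75 -0.55  1.12 -1.39]
```

```bash
python3 -m creep '[{"x":0,"y":0,"z":0,"spin":0},{"x":0,"y":0,"z":0,"spin":0},{"x":0,"y":0,"z":0.03,"spin":0},{"x":0,"y":0,"z":0.06,"spin":0},{"x":0,"y":-0.04,"z":0.1,"spin":0},{"x":-0.01,"y":-0.09,"z":0.1,"spin":0},{"x":-0.02,"y":-0.14,"z":0.1,"spin":0},{"x":-0.025,"y":-0.19,"z":0.1,"spin":0},{"x":-0.03,"y":-0.24,"z":0.1,"spin":0},{"x":-0.035,"y":-0.29,"z":0.1,"spin":0},{"x":-0.043,"y":-0.34,"z":0.1,"spin":0},{"x":-0.043,"y":-0.34,"z":0.1,"spin":0}]' 0.04 20
cat > wheel.py <<'E'
from meas import *
def wheel(C):
    for n,c in C.items():
        h=cv2.cvtColor(c["pixels"],cv2.COLOR_BGR2HSV);v=h[...,2].astype(float)
        res=[]
        M=np.array([.5675,.1815])
        # painted line on the disc / bar white: brightness vs azimuth at radius 66-76 (line), on wheel plane
        prof=[]
        for a in range(0,360,2):
            t=np.deg2rad(a);prof.append(np.mean([cv2.getRectSubPix(v.astype('float32'),(1,1),proj(c,[M[0]+q*np.cos(t),M[1]+q*np.sin(t),.060]))[0,0] for q in(.042,.05,.058,.066,.074)]))
        # ring blobs by threshold
        roi=np.zeros(v.shape,'uint8');p=np.array([proj(c,[M[0]+.088*np.cos(t),M[1]+.088*np.sin(t),.067]) for t in np.linspace(0,6.28,60)]).astype('int32');cv2.fillConvexPoly(roi,p,1)
        th=(.55*np.percentile(v[roi>0],97));m=((v>th)&(h[...,1]<60)&(roi>0)).astype('uint8')
        k,l,st,ce=cv2.connectedComponentsWithStats(m,connectivity=8)
        for i in range(1,k):
            if st[i][4]>12:
                P=onplane(c,*ce[i],.067)[:2];d=P-M;print(n,st[i][4],P.round(4),"az",np.rad2deg(np.arctan2(d[1],d[0])).round(1),"r",np.hypot(*d).round(4))
E
python3 - <<'E'
from wheel import *
import pickle
C={n:shot(n) for n in("scene","top")};pickle.dump(C,open("C2.pkl","wb"));wheel(C)
im=np.hstack([cv2.resize(C["scene"]["pixels"][225:335,295:415],None,fx=3.3,fy=3.3,interpolation=3),cv2.resize(C["top"]["pixels"][180:290,120:240],None,fx=3.3,fy=3.3,interpolation=3)]);cv2.imwrite("pics/i1.png",im)
E
```

```text
time: 22.45
ee_pos: [0.5234, -0.1637, 0.2018]
eef_rot: [0.752, -0.659, 0.001, 0.0]
ft_force: [1.9, 0.1, 0.3]
width: 0.0397
scene 422 [0.5338 0.1371] az -127.2 r 0.0557
scene 96 [0.5216 0.1757] az -172.8 r 0.0463
scene 495 [0.6136 0.1479] az -36.1 r 0.057
scene 470 [0.5229 0.2168] az 141.6 r 0.0569
scene 13 [0.5655 0.1696] az -99.5 r 0.012
scene 37 [0.5634 0.1893] az 117.5 r 0.0088
scene 549 [0.6025 0.2277] az 52.8 r 0.058
top 393 [0.6132 0.1468] az -37.2 r 0.0574
top 387 [0.6026 0.2263] az 51.9 r 0.057
top 13 [0.5703 0.1734] az -71.0 r 0.0085
top 18 [0.5619 0.188 ] az 130.8 r 0.0085
top 433 [0.5334 0.1357] az -126.7 r 0.0571
top 419 [0.523  0.2158] az 142.4 r 0.0562
top 82 [0.5115 0.1712] az -169.5 r 0.057
```

View pics/i1.png

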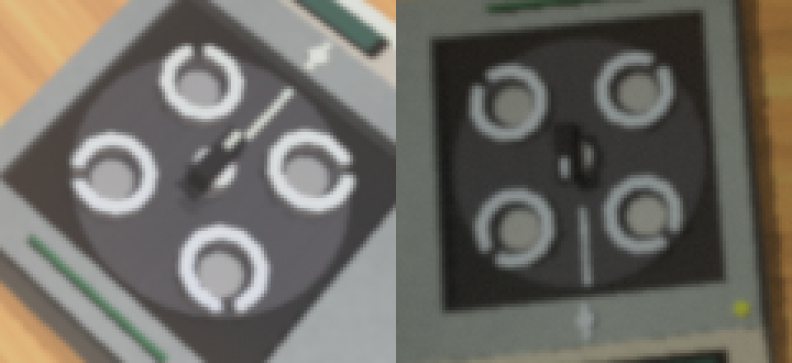

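The painted line now points at the index mark. I'll verify again that the white end of the bar itself is on that side.

Run:
```python
from meas import *
import pickle
C=pickle.load(open("C2.pkl","rb"))
tiles=[]
for n,c in C.items():
    N=200;mx=np.zeros((N,N),'float32');my=mx.copy();a=np.deg2rad(8)
    for i in range(N):
        for j in range(N):
            X=(N/2-i)*.3e-3;Y=(N/2-j)*.3e-3
            mx[i,j],my[i,j]=proj(c,[.5675+X*np.cos(a)-Y*np.sin(a),.1815+X*np.sin(a)+Y*np.cos(a),.097])
    t=cv2.remap(c["pixels"],mx,my,1);t=np.clip(t.astype(float)*(1 if n=="scene" else 1.7),0,255).astype('uint8')
    # expected outline of the bar top 36x12
    cv2.rectangle(t,(int(N/2-20),int(N/2-60)),(int(N/2+20),int(N/2+60)),(0,255,0),1)
    tiles.append(cv2.resize(t,(390,390)))
    g=t.max(2);print(n,[int(g[i,94:107].mean()) for i in range(30,171,7)])
cv2.imwrite("pics/i2.png",np.hstack(tiles))
```

```text
scene [53, 56, 62, 65, 65, 66, 66, 66, 65, 65, 66, 75, 111, 159, 179, 183, 185, 186, 163, 122, 106]
top [85, 75, 63, 58, 59, 60, 59, 58, 61, 61, 65, 98, 153, 190, 200, 197, 183, 154, 111, 82, 79]
```

View pics/i2.png

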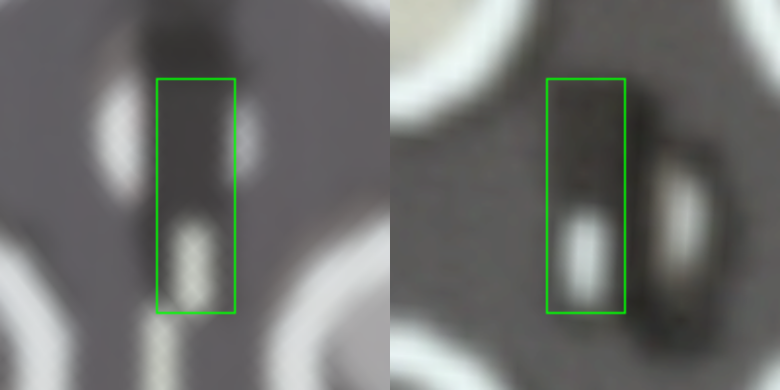

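The rectified tiles (bar outline in green) show the white at the −x end, facing the index. The axis estimate of (0.5675, 0.1815) fits as well. Now cell 1: descend at yaw −82, pinch, turn +90, pinch.

```bash
python3 -m creep '[{"x":0,"y":0.006,"z":-0.06,"spin":0},{"x":0,"y":0.006,"z":-0.11,"spin":0},{"x":0,"y":0.006,"z":-0.15,"spin":0},{"x":0,"y":0.006,"z":-0.161,"spin":0},{"x":0,"y":0.006,"z":-0.161,"spin":0}]' 0.056 5
python3 -m creep '[{"x":0,"y":0,"z":0,"spin":0},{"x":0,"y":0,"z":0,"spin":0},{"x":0,"y":0,"z":0,"spin":0},{"x":0,"y":0,"z":0,"spin":0}]' 0.03 4
python3 -m creep '[{"x":0,"y":0,"z":0,"spin":0},{"x":0,"y":0,"z":0,"spin":10},{"x":0,"y":0,"z":0,"spin":20},{"x":0,"y":0,"z":0,"spin":30},{"x":0,"y":0,"z":0,"spin":40},{"x":0,"y":0,"z":0,"spin":50},{"x":0,"y":0,"z":0,"spin":60},{"x":0,"y":0,"z":0,"spin":70},{"x":0,"y":0,"z":0,"spin":80},{"x":0,"y":0,"z":0,"spin":90},{"x":0,"y":0,"z":0,"spin":90}]' 0.056 5
python3 -m creep '[{"x":0,"y":0,"z":0,"spin":0},{"x":0,"y":0,"z":0,"spin":0},{"x":0,"y":0,"z":0,"spin":0},{"x":0,"y":0,"z":0,"spin":0}]' 0.03 15
```

```text
time: 23.18
ee_pos: [0.5253, -0.1522, 0.0407]
eef_rot: [0.755, -0.656, 0.0, 0.0]
ft_force: [0.9, -0.7, 0.8]
width: 0.0559
time: 23.68
ee_pos: [0.5256, -0.1529, 0.0412]
eef_rot: [0.755, -0.656, 0.001, -0.001]
ft_force: [-0.3, 1.1, 5.8]
width: 0.0397
time: 25.05
ee_pos: [0.5247, -0.1528, 0.0403]
eef_rot: [0.998, 0.069, 0.0, -0.0]
ft_force: [0.4, -0.9, 0.4]
width: 0.0558
time: 25.55
ee_pos: [0.5247, -0.1527, 0.0402]
eef_rot: [0.998, 0.069, -0.0, -0.0]
ft_force: [-0.2, -0.1, -0.2]
width: 0.0392
```

Cell 1 is centred in the grip (39.2 mm). Carry it to the seat at azimuth 53°, (0.6024, 0.2278), with a −2° spin.

```bash
python3 -m creep '[{"x":0,"y":0,"z":0.05,"spin":0},{"x":0,"y":0,"z":0.1,"spin":-2},{"x":0.01,"y":0.04,"z":0.13,"spin":-2},{"x":0.02,"y":0.09,"z":0.13,"spin":-2},{"x":0.03,"y":0.14,"z":0.13,"spin":-2},{"x":0.04,"y":0.19,"z":0.13,"spin":-2},{"x":0.05,"y":0.24,"z":0.13,"spin":-2},{"x":0.06,"y":0.29,"z":0.13,"spin":-2},{"x":0.07,"y":0.34,"z":0.13,"spin":-2},{"x":0.0777,"y":0.3805,"z":0.11,"spin":-2},{"x":0.0777,"y":0.3805,"z":0.08,"spin":-2},{"x":0.0777,"y":0.3805,"z":0.075,"spin":-2}]' 0.03 25
python3 -m creep '[{"x":0,"y":0,"z":0,"spin":0},{"x":0,"y":0,"z":0,"spin":0},{"x":0,"y":0,"z":0,"spin":0}]' 0.03 25
```

```text
time: 27.05
ee_pos: [0.6012, 0.2274, 0.113]
eef_rot: [0.999, 0.052, -0.002, 0.001]
ft_force: [-0.2, -0.7, -0.4]
width: 0.0393
time: 27.42
ee_pos: [0.603, 0.2276, 0.1164]
eef_rot: [0.999, 0.052, 0.001, -0.0]
ft_force: [-0.2, 0.4, -0.2]
width: 0.0396
```

```bash
python3 -m creep '[{"x":-0.0005,"y":0,"z":-0.005,"spin":0},{"x":-0.0005,"y":0,"z":-0.009,"spin":0},{"x":-0.0005,"y":0,"z":-0.011,"spin":0},{"x":-0.0005,"y":0,"z":-0.013,"spin":0},{"x":-0.0005,"y":0,"z":-0.013,"spin":0}]' 0.03 25
python3 -m creep '[{"x":0,"y":0,"z":-0.002,"spin":0},{"x":0,"y":0,"z":-0.004,"spin":0},{"x":0,"y":0,"z":-0.004,"spin":0}]' 0.03 25
```

```text
time: 28.05
ee_pos: [0.6019, 0.2277, 0.1021]
eef_rot: [0.999, 0.052, -0.0, 0.0]
ft_force: [0.5, -0.4, -0.4]
width: 0.0393
time: 28.42
ee_pos: [0.6021, 0.2276, 0.0982]
eef_rot: [0.999, 0.052, 0.0, 0.0]
ft_force: [0.9, 0.4, -1.6]
width: 0.0392
```

Below the riding height (0.101) with no force, so the key is in the keyway. Finish the descent.

```bash
python3 -m creep '[{"x":0,"y":0,"z":-0.002,"spin":0},{"x":0,"y":0,"z":-0.0035,"spin":0},{"x":0,"y":0,"z":-0.0035,"spin":0}]' 0.03 25
python3 -m creep '[{"x":0,"y":0,"z":0,"spin":0},{"x":0,"y":0,"z":0,"spin":0},{"x":0,"y":0,"z":0,"spin":0}]' 0.052 10
```

```text
time: 28.8
ee_pos: [0.6021, 0.2277, 0.0952]
eef_rot: [0.999, 0.052, 0.0, -0.0]
ft_force: [-0.2, -1.5, 3.8]
width: 0.0391
time: 29.18
ee_pos: [0.6018, 0.2279, 0.0946]
eef_rot: [0.999, 0.052, -0.0, -0.0]
ft_force: [-0.7, -0.3, 0.2]
width: 0.0511
```

Cell 1 is home (3.8 N at 0.0952; predicted 0.0952). Rise and take one composite look at the remaining cells, rectified at collar height.

```bash
python3 -m creep '[{"x":0,"y":0,"z":0.03,"spin":0},{"x":0,"y":0,"z":0.08,"spin":0},{"x":0,"y":0,"z":0.12,"spin":0}]' 0.056 10
cat > tiles.py <<'E'
from meas import *
def tile(c,ctr,z,N=260,s=.2e-3):
    mx=np.zeros((N,N),'float32');my=mx.copy()
    for i in range(N):
        for j in range(N): mx[i,j],my[i,j]=proj(c,[ctr[0]+(N/2-i)*s,ctr[1]+(N/2-j)*s,z])
    t=cv2.remap(c["pixels"],mx,my,cv2.INTER_CUBIC)
    return cv2.normalize(t,None,0,255,cv2.NORM_MINMAX)
E
python3 - <<'E'
from tiles import *
import pickle
C={n:shot(n) for n in("scene","top")};pickle.dump(C,open("C3.pkl","wb"))
G=[(.532,-.2435),(.430,-.1655),(.4395,-.250)]
cells(C,G)
rows=[]
for n in("scene","top"): rows.append(np.hstack([tile(C[n],g,.030) for g in G]))
cv2.imwrite("pics/j1.png",np.vstack(rows))
E
```

```text
time: 29.55
ee_pos: [0.6021, 0.2277, 0.2166]
eef_rot: [0.999, 0.052, 0.0, -0.0]
ft_force: [0.2, -0.3, 0.1]
width: 0.0561
[ 0.535  -0.2404] (-174.5, 59, 232, 81) [ 0.5332 -0.2435] (168.6, 44, 163, 44)
[ 0.4323 -0.1626] (-74.1, 72, 232, 82) [ 0.4304 -0.1654] (-56.5, 55, 163, 54)
[ 0.4418 -0.2472] (-54.3, 48, 232, 81) [ 0.4398 -0.2505] (-36.3, 63, 163, 47)
```

View pics/j1.png

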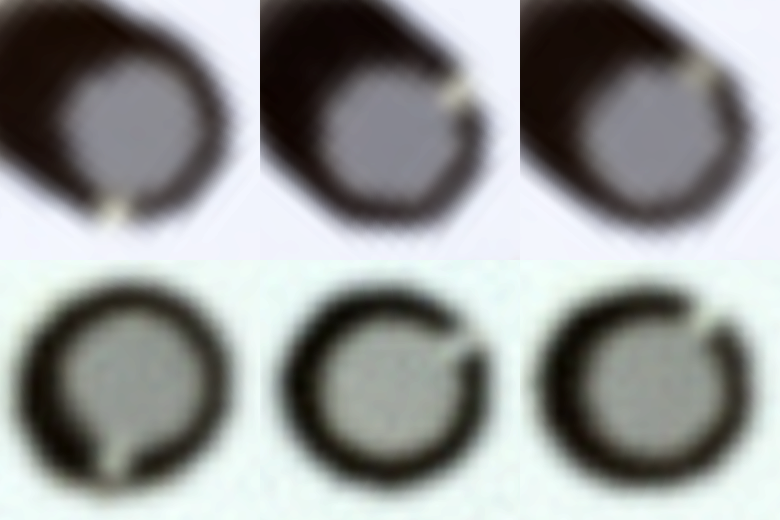

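Tile reading (up = +x, left = +y, 0.2 mm/px):
- **Cell 2:** centre (0.5335, −0.2443), key 167°, to the 143° seat (spin −24).
- **Cell 3:** centre (0.430, −0.1653), key −59°, to the −127° seat (spin −68).
- **Cell 4:** centre (0.4397, −0.250), key −39°, to the −37° seat (spin +2).

Cell 2 now.

```bash
python3 -m creep '[{"x":-0.005,"y":-0.05,"z":0,"spin":-10},{"x":-0.012,"y":-0.1,"z":0,"spin":-20},{"x":-0.02,"y":-0.15,"z":0,"spin":-30},{"x":-0.028,"y":-0.2,"z":0,"spin":-40},{"x":-0.036,"y":-0.25,"z":-0.01,"spin":-50},{"x":-0.044,"y":-0.3,"z":-0.02,"spin":-60},{"x":-0.052,"y":-0.35,"z":-0.03,"spin":-70},{"x":-0.06,"y":-0.4,"z":-0.05,"spin":-80},{"x":-0.066,"y":-0.44,"z":-0.07,"spin":-90},{"x":-0.0686,"y":-0.472,"z":-0.09,"spin":-90},{"x":-0.0686,"y":-0.472,"z":-0.1,"spin":-90},{"x":-0.0686,"y":-0.472,"z":-0.1,"spin":-90}]' 0.056 5
python3 -m creep '[{"x":0,"y":0,"z":-0.03,"spin":0},{"x":0,"y":0,"z":-0.06,"spin":0},{"x":0,"y":0,"z":-0.0756,"spin":0},{"x":0,"y":0,"z":-0.0756,"spin":0}]' 0.056 5
python3 -m creep '[{"x":0,"y":0,"z":0,"spin":0},{"x":0,"y":0,"z":0,"spin":0},{"x":0,"y":0,"z":0,"spin":0},{"x":0,"y":0,"z":0,"spin":0}]' 0.03 4
python3 -m creep '[{"x":0,"y":0,"z":0,"spin":0},{"x":0,"y":0,"z":0,"spin":10},{"x":0,"y":0,"z":0,"spin":20},{"x":0,"y":0,"z":0,"spin":30},{"x":0,"y":0,"z":0,"spin":40},{"x":0,"y":0,"z":0,"spin":50},{"x":0,"y":0,"z":0,"spin":60},{"x":0,"y":0,"z":0,"spin":70},{"x":0,"y":0,"z":0,"spin":80},{"x":0,"y":0,"z":0,"spin":90},{"x":0,"y":0,"z":0,"spin":90}]' 0.056 5
python3 -m creep '[{"x":0,"y":0,"z":0,"spin":0},{"x":0,"y":0,"z":0,"spin":0},{"x":0,"y":0,"z":0,"spin":0},{"x":0,"y":0,"z":0,"spin":0}]' 0.03 15
```

```text
time: 31.15
ee_pos: [0.5331, -0.2433, 0.1139]
eef_rot: [0.743, -0.669, -0.001, 0.0]
ft_force: [-0.2, 0.1, -0.0]
width: 0.056
time: 31.65
ee_pos: [0.5335, -0.2434, 0.0389]
eef_rot: [0.743, -0.669, -0.0, 0.0]
ft_force: [-0.1, -0.1, -0.8]
width: 0.0565
time: 32.15
ee_pos: [0.534, -0.2444, 0.04]
eef_rot: [0.743, -0.669, 0.001, -0.0]
ft_force: [-1.0, 1.0, 6.3]
width: 0.0398
time: 33.52
ee_pos: [0.5332, -0.2444, 0.0391]
eef_rot: [0.999, 0.051, 0.0, -0.0]
ft_force: [-0.1, 0.6, -0.3]
width: 0.0565
time: 34.02
ee_pos: [0.5334, -0.2442, 0.0391]
eef_rot: [0.999, 0.052, -0.0, 0.0]
ft_force: [-0.1, -0.4, -0.2]
width: 0.0393
```

```bash
python3 -m creep '[{"x":0,"y":0,"z":0.05,"spin":0},{"x":0,"y":0,"z":0.1,"spin":-8},{"x":0,"y":0.04,"z":0.13,"spin":-16},{"x":-0.002,"y":0.09,"z":0.13,"spin":-24},{"x":-0.004,"y":0.14,"z":0.13,"spin":-24},{"x":-0.006,"y":0.19,"z":0.13,"spin":-24},{"x":-0.008,"y":0.24,"z":0.13,"spin":-24},{"x":-0.01,"y":0.29,"z":0.13,"spin":-24},{"x":-0.012,"y":0.34,"z":0.13,"spin":-24},{"x":-0.0122,"y":0.39,"z":0.13,"spin":-24},{"x":-0.0122,"y":0.44,"z":0.13,"spin":-24},{"x":-0.0122,"y":0.4606,"z":0.12,"spin":-24}]' 0.03 25
python3 -m creep '[{"x":0,"y":0,"z":-0.03,"spin":0},{"x":0,"y":0,"z":-0.045,"spin":0},{"x":0,"y":0,"z":-0.045,"spin":0},{"x":0,"y":0,"z":-0.045,"spin":0}]' 0.03 25
```

```text
time: 35.52
ee_pos: [0.5208, 0.2199, 0.1593]
eef_rot: [0.988, -0.155, 0.0, -0.001]
ft_force: [0.2, -0.8, -0.3]
width: 0.0393
time: 36.02
ee_pos: [0.5218, 0.216, 0.1151]
eef_rot: [0.988, -0.157, 0.001, -0.0]
ft_force: [0.4, 0.4, 0.0]
width: 0.0394
```

```bash
python3 -m creep '[{"x":-0.0005,"y":0.0003,"z":-0.005,"spin":0},{"x":-0.0005,"y":0.0003,"z":-0.009,"spin":0},{"x":-0.0005,"y":0.0003,"z":-0.011,"spin":0},{"x":-0.0005,"y":0.0003,"z":-0.013,"spin":0},{"x":-0.0005,"y":0.0003,"z":-0.013,"spin":0}]' 0.03 25
python3 -m creep '[{"x":0,"y":0,"z":-0.002,"spin":0},{"x":0,"y":0,"z":-0.004,"spin":0},{"x":0,"y":0,"z":-0.004,"spin":0}]' 0.03 25
```

```text
time: 36.65
ee_pos: [0.5206, 0.2166, 0.1011]
eef_rot: [0.988, -0.157, -0.0, 0.0]
ft_force: [0.3, 0.4, -0.5]
width: 0.0392
time: 37.02
ee_pos: [0.5206, 0.2166, 0.097]
eef_rot: [0.988, -0.157, -0.0, 0.0]
ft_force: [0.4, 0.7, -0.2]
width: 0.0394
```

```bash
python3 -m creep '[{"x":0,"y":0,"z":-0.002,"spin":0},{"x":0,"y":0,"z":-0.0035,"spin":0},{"x":0,"y":0,"z":-0.0035,"spin":0}]' 0.03 25
python3 -m creep '[{"x":0,"y":0,"z":0,"spin":0},{"x":0,"y":0,"z":0,"spin":0},{"x":0,"y":0,"z":0,"spin":0},{"x":0,"y":0,"z":0.03,"spin":0},{"x":0,"y":0,"z":0.08,"spin":0},{"x":0,"y":0,"z":0.12,"spin":0}]' 0.052 10
python3 -m creep '[{"x":-0.005,"y":-0.05,"z":0,"spin":-10},{"x":-0.012,"y":-0.1,"z":0,"spin":-20},{"x":-0.02,"y":-0.15,"z":0,"spin":-30},{"x":-0.028,"y":-0.2,"z":0,"spin":-40},{"x":-0.036,"y":-0.25,"z":-0.01,"spin":-50},{"x":-0.044,"y":-0.3,"z":-0.02,"spin":-60},{"x":-0.055,"y":-0.35,"z":-0.03,"spin":-66},{"x":-0.066,"y":-0.4,"z":-0.05,"spin":-66},{"x":-0.076,"y":-0.44,"z":-0.07,"spin":-66},{"x":-0.081,"y":-0.4666,"z":-0.09,"spin":-66},{"x":-0.081,"y":-0.4666,"z":-0.1,"spin":-66},{"x":-0.081,"y":-0.4666,"z":-0.1,"spin":-66}]' 0.056 5
python3 - <<'E'
from meas import *
C={n:shot(n) for n in("scene","top")}
import pickle;pickle.dump(C,open("C4.pkl","wb"))
cells(C,[(.430,-.1655),(.4395,-.250)])
print("seated collars?");cells(C,[(.6024,.2278),(.5212,.2164)],zt=.085)
E
```

```text
time: 37.4
ee_pos: [0.5207, 0.2167, 0.094]
eef_rot: [0.988, -0.157, 0.0, -0.0]
ft_force: [-1.9, -1.2, 4.5]
width: 0.0391
time: 38.15
ee_pos: [0.5209, 0.2166, 0.2155]
eef_rot: [0.988, -0.157, 0.0, -0.0]
ft_force: [0.2, 0.7, -0.2]
width: 0.052
time: 39.65
ee_pos: [0.4396, -0.2491, 0.1132]
eef_rot: [0.743, -0.669, -0.001, 0.0]
ft_force: [-0.3, 0.0, 0.6]
width: 0.0559
[ 0.4387 -0.1714] (144.4, 8, 218, 71) [ 0.4317 -0.1776] (-169.3, 47, 156, 34)
[ 0.4408 -0.2484] (-48.3, 15, 157, 58) [ 0.4391 -0.2655] (6.6, 4, 38, 18)
seated collars?
[0.6024 0.2273] (58.1, 104, 165, 54) [0.6029 0.228 ] (52.5, 60, 110, 25)
[0.5214 0.2177] (149.8, 102, 165, 50) [0.5203 0.2168] (137.5, 53, 114, 25)
```

Cells 1 and 2 are seated. Cell 3's reading changed (gripper shadow or a knock), so I'll look again later. Cell 4 now.

```bash
python3 -m creep '[{"x":0,"y":-0.0005,"z":-0.03,"spin":0},{"x":0,"y":-0.0005,"z":-0.06,"spin":0},{"x":0,"y":-0.0005,"z":-0.0742,"spin":0},{"x":0,"y":-0.0005,"z":-0.0742,"spin":0}]' 0.056 5
python3 -m creep '[{"x":0,"y":0,"z":0,"spin":0},{"x":0,"y":0,"z":0,"spin":0},{"x":0,"y":0,"z":0,"spin":0},{"x":0,"y":0,"z":0,"spin":0}]' 0.03 4
python3 -m creep '[{"x":0,"y":0,"z":0,"spin":0},{"x":0,"y":0,"z":0,"spin":10},{"x":0,"y":0,"z":0,"spin":20},{"x":0,"y":0,"z":0,"spin":30},{"x":0,"y":0,"z":0,"spin":40},{"x":0,"y":0,"z":0,"spin":50},{"x":0,"y":0,"z":0,"spin":60},{"x":0,"y":0,"z":0,"spin":70},{"x":0,"y":0,"z":0,"spin":80},{"x":0,"y":0,"z":0,"spin":90},{"x":0,"y":0,"z":0,"spin":90}]' 0.056 5
python3 -m creep '[{"x":0,"y":0,"z":0,"spin":0},{"x":0,"y":0,"z":0,"spin":0},{"x":0,"y":0,"z":0,"spin":0},{"x":0,"y":0,"z":0,"spin":0}]' 0.03 15
```

```text
time: 40.25
ee_pos: [0.4398, -0.25, 0.0395]
eef_rot: [0.743, -0.669, -0.0, 0.0]
ft_force: [-0.6, 0.4, 0.6]
width: 0.0561
time: 40.75
ee_pos: [0.4403, -0.2506, 0.0402]
eef_rot: [0.743, -0.669, 0.001, -0.0]
ft_force: [-1.2, 1.0, 6.3]
width: 0.0398
time: 42.12
ee_pos: [0.4395, -0.2506, 0.0394]
eef_rot: [0.999, 0.051, 0.0, -0.0]
ft_force: [0.1, -0.5, 0.5]
width: 0.0559
time: 42.62
ee_pos: [0.4397, -0.2504, 0.0394]
eef_rot: [0.999, 0.052, -0.0, -0.0]
ft_force: [0.4, -0.2, -0.8]
width: 0.0395
```

```bash
python3 -m creep '[{"x":0,"y":0,"z":0.05,"spin":0},{"x":0,"y":0,"z":0.1,"spin":2},{"x":0.02,"y":0.04,"z":0.13,"spin":2},{"x":0.04,"y":0.08,"z":0.13,"spin":2},{"x":0.06,"y":0.13,"z":0.13,"spin":2},{"x":0.08,"y":0.18,"z":0.13,"spin":2},{"x":0.1,"y":0.23,"z":0.13,"spin":2},{"x":0.12,"y":0.28,"z":0.13,"spin":2},{"x":0.14,"y":0.33,"z":0.13,"spin":2},{"x":0.16,"y":0.37,"z":0.13,"spin":2},{"x":0.1741,"y":0.397,"z":0.12,"spin":2},{"x":0.1741,"y":0.397,"z":0.09,"spin":2}]' 0.03 25
python3 -m creep '[{"x":0,"y":0,"z":-0.015,"spin":0},{"x":0,"y":0,"z":-0.015,"spin":0},{"x":0,"y":0,"z":-0.015,"spin":0}]' 0.03 25
```

```text
time: 44.12
ee_pos: [0.615, 0.1502, 0.1298]
eef_rot: [0.997, 0.071, 0.001, -0.001]
ft_force: [0.1, -0.5, -1.4]
width: 0.0392
time: 44.5
ee_pos: [0.6143, 0.1462, 0.1156]
eef_rot: [0.998, 0.069, 0.001, -0.0]
ft_force: [0.8, 0.5, -0.6]
width: 0.0393
```

```bash
python3 -m creep '[{"x":-0.0004,"y":0.0003,"z":-0.005,"spin":0},{"x":-0.0004,"y":0.0003,"z":-0.009,"spin":0},{"x":-0.0004,"y":0.0003,"z":-0.011,"spin":0},{"x":-0.0004,"y":0.0003,"z":-0.013,"spin":0},{"x":-0.0004,"y":0.0003,"z":-0.013,"spin":0}]' 0.03 25
python3 -m creep '[{"x":0,"y":0,"z":-0.002,"spin":0},{"x":0,"y":0,"z":-0.004,"spin":0},{"x":0,"y":0,"z":-0.004,"spin":0}]' 0.03 25
```

```text
time: 45.12
ee_pos: [0.6133, 0.1468, 0.1013]
eef_rot: [0.998, 0.069, -0.0, 0.0]
ft_force: [-0.4, -0.0, -0.1]
width: 0.0392
time: 45.5
ee_pos: [0.6132, 0.1465, 0.0971]
eef_rot: [0.998, 0.069, -0.0, 0.0]
ft_force: [-0.1, -0.7, -1.5]
width: 0.0398
```

```bash
python3 -m creep '[{"x":0,"y":0,"z":-0.002,"spin":0},{"x":0,"y":0,"z":-0.0032,"spin":0},{"x":0,"y":0,"z":-0.0032,"spin":0}]' 0.03 25
python3 -m creep '[{"x":0,"y":0,"z":0,"spin":0},{"x":0,"y":0,"z":0,"spin":0},{"x":0,"y":0,"z":0,"spin":0},{"x":0,"y":0,"z":0.03,"spin":0},{"x":0,"y":0,"z":0.08,"spin":0},{"x":0,"y":0,"z":0.12,"spin":0}]' 0.052 10
python3 - <<'E'
from tiles import *
import pickle
C={n:shot(n) for n in("scene","top")};pickle.dump(C,open("C5.pkl","wb"))
o=cells(C,[(.430,-.1655)])
s,t=C["scene"]["pixels"],C["top"]["pixels"]
a=np.hstack([tile(C[n],(.430,-.1655),.03,N=380,s=.25e-3) for n in("scene","top")])
b=np.hstack([cv2.resize(s[100:220,210:360],(380,205)),cv2.resize(t[220:330,265:405],(380,205))])
cv2.imwrite("pics/k1.png",np.vstack([a,b]))
E
```

```text
time: 45.88
ee_pos: [0.6134, 0.1465, 0.0945]
eef_rot: [0.998, 0.069, -0.0, 0.0]
ft_force: [-2.6, -3.1, 3.6]
width: 0.0394
time: 46.62
ee_pos: [0.6137, 0.147, 0.2163]
eef_rot: [0.998, 0.069, 0.001, -0.0]
ft_force: [0.6, 0.2, -0.7]
width: 0.0525
[ 0.4321 -0.1626] (-74.0, 77, 237, 78) [ 0.4306 -0.1653] (-57.2, 56, 168, 54)
```

View pics/k1.png

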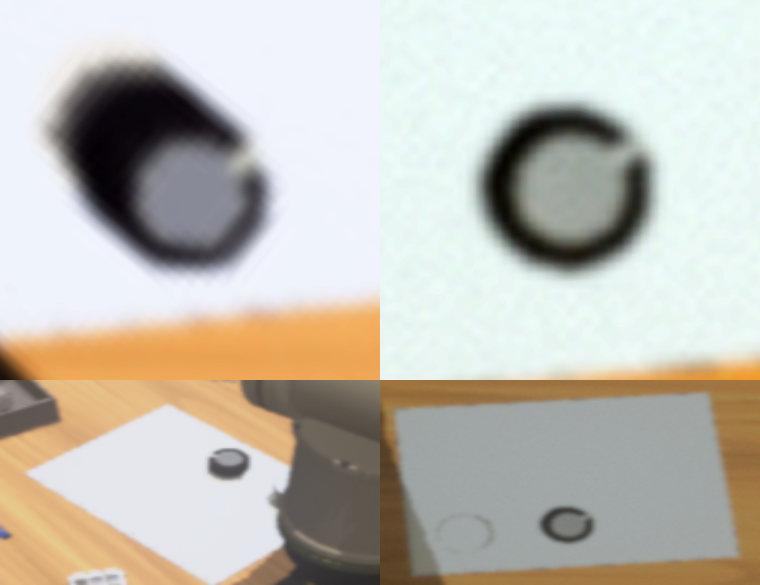

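Cell 3 hasn't moved: centre (0.430, −0.1653), key about −58°. Pick it up the same way.

```bash
python3 -m creep '[{"x":-0.01,"y":-0.02,"z":0,"spin":-10},{"x":-0.03,"y":-0.06,"z":0,"spin":-20},{"x":-0.05,"y":-0.1,"z":0,"spin":-30},{"x":-0.07,"y":-0.14,"z":0,"spin":-40},{"x":-0.09,"y":-0.18,"z":0,"spin":-50},{"x":-0.11,"y":-0.22,"z":-0.02,"spin":-60},{"x":-0.14,"y":-0.25,"z":-0.04,"spin":-70},{"x":-0.16,"y":-0.28,"z":-0.06,"spin":-80},{"x":-0.178,"y":-0.3,"z":-0.08,"spin":-90},{"x":-0.1837,"y":-0.3118,"z":-0.1,"spin":-90},{"x":-0.1837,"y":-0.3118,"z":-0.1,"spin":-90},{"x":-0.1837,"y":-0.3118,"z":-0.1,"spin":-90}]' 0.056 5
python3 -m creep '[{"x":0,"y":0,"z":-0.03,"spin":0},{"x":0,"y":0,"z":-0.06,"spin":0},{"x":0,"y":0,"z":-0.077,"spin":0},{"x":0,"y":0,"z":-0.077,"spin":0}]' 0.056 5
python3 -m creep '[{"x":0,"y":0,"z":0,"spin":0},{"x":0,"y":0,"z":0,"spin":0},{"x":0,"y":0,"z":0,"spin":0},{"x":0,"y":0,"z":0,"spin":0}]' 0.03 4
python3 -m creep '[{"x":0,"y":0,"z":0,"spin":0},{"x":0,"y":0,"z":0,"spin":10},{"x":0,"y":0,"z":0,"spin":20},{"x":0,"y":0,"z":0,"spin":30},{"x":0,"y":0,"z":0,"spin":40},{"x":0,"y":0,"z":0,"spin":50},{"x":0,"y":0,"z":0,"spin":60},{"x":0,"y":0,"z":0,"spin":70},{"x":0,"y":0,"z":0,"spin":80},{"x":0,"y":0,"z":0,"spin":90},{"x":0,"y":0,"z":0,"spin":90}]' 0.056 5
python3 -m creep '[{"x":0,"y":0,"z":0,"spin":0},{"x":0,"y":0,"z":0,"spin":0},{"x":0,"y":0,"z":0,"spin":0},{"x":0,"y":0,"z":0,"spin":0}]' 0.03 15
```

```text
time: 48.22
ee_pos: [0.4304, -0.1644, 0.1148]
eef_rot: [0.755, -0.656, 0.0, -0.0]
ft_force: [0.4, 0.0, -0.0]
width: 0.0562
time: 48.72
ee_pos: [0.4298, -0.1643, 0.037]
eef_rot: [0.755, -0.656, -0.0, 0.0]
ft_force: [0.2, -0.2, -0.4]
width: 0.0558
time: 49.22
ee_pos: [0.4304, -0.1649, 0.038]
eef_rot: [0.755, -0.656, 0.001, -0.001]
ft_force: [-1.2, 1.0, 6.6]
width: 0.0398
time: 50.6
ee_pos: [0.4295, -0.165, 0.0372]
eef_rot: [0.998, 0.069, -0.0, -0.0]
ft_force: [0.1, 0.8, 0.1]
width: 0.056
time: 51.1
ee_pos: [0.4297, -0.1649, 0.0373]
eef_rot: [0.998, 0.069, 0.0, -0.0]
ft_force: [0.9, 0.0, -0.3]
width: 0.0395
```

The grip is 2 mm lower than needed, so the tips would touch the rim at home. Re-grip 2.5 mm higher, then carry.

```bash
python3 -m creep '[{"x":0,"y":0,"z":0,"spin":0},{"x":0,"y":0,"z":0,"spin":0},{"x":0,"y":0,"z":0.0025,"spin":0},{"x":0,"y":0,"z":0.0025,"spin":0}]' 0.046 5
python3 -m creep '[{"x":0,"y":0,"z":0,"spin":0},{"x":0,"y":0,"z":0,"spin":0},{"x":0,"y":0,"z":0,"spin":0}]' 0.03 15
python3 -m creep '[{"x":0,"y":0,"z":0.05,"spin":0},{"x":0,"y":0,"z":0.1,"spin":-9},{"x":0.01,"y":0.03,"z":0.13,"spin":-19},{"x":0.025,"y":0.07,"z":0.13,"spin":-29},{"x":0.04,"y":0.11,"z":0.13,"spin":-39},{"x":0.055,"y":0.15,"z":0.13,"spin":-49},{"x":0.07,"y":0.19,"z":0.13,"spin":-59},{"x":0.085,"y":0.23,"z":0.13,"spin":-69},{"x":0.095,"y":0.27,"z":0.13,"spin":-69},{"x":0.1029,"y":0.3003,"z":0.12,"spin":-69},{"x":0.1029,"y":0.3003,"z":0.1,"spin":-69},{"x":0.1029,"y":0.3003,"z":0.09,"spin":-69}]' 0.03 25
python3 -m creep '[{"x":0,"y":0,"z":-0.015,"spin":0},{"x":0,"y":0,"z":-0.015,"spin":0},{"x":0,"y":0,"z":-0.015,"spin":0}]' 0.03 25
```

```text
time: 51.6
ee_pos: [0.4299, -0.165, 0.04]
eef_rot: [0.998, 0.069, 0.0, 0.0]
ft_force: [-0.2, 0.2, -0.5]
width: 0.0461
time: 51.98
ee_pos: [0.4297, -0.1649, 0.0398]
eef_rot: [0.998, 0.069, 0.0, -0.0]
ft_force: [1.0, -0.2, 0.6]
width: 0.0393
time: 53.48
ee_pos: [0.532, 0.1352, 0.1285]
eef_rot: [0.862, -0.508, -0.001, 0.001]
ft_force: [-0.1, 0.1, 0.3]
width: 0.0394
time: 53.85
ee_pos: [0.5329, 0.1351, 0.1152]
eef_rot: [0.861, -0.508, 0.0, -0.0]
ft_force: [-0.6, -0.2, -0.7]
width: 0.0388
```

```bash
python3 -m creep '[{"x":-0.0003,"y":0,"z":-0.005,"spin":0},{"x":-0.0003,"y":0,"z":-0.009,"spin":0},{"x":-0.0003,"y":0,"z":-0.011,"spin":0},{"x":-0.0003,"y":0,"z":-0.013,"spin":0},{"x":-0.0003,"y":0,"z":-0.013,"spin":0}]' 0.03 25
python3 -m creep '[{"x":0,"y":0,"z":-0.002,"spin":0},{"x":0,"y":0,"z":-0.004,"spin":0},{"x":0,"y":0,"z":-0.004,"spin":0}]' 0.03 25
```

```text
time: 54.48
ee_pos: [0.5323, 0.1353, 0.1016]
eef_rot: [0.861, -0.508, -0.0, 0.0]
ft_force: [0.8, -0.3, -0.7]
width: 0.0395
time: 54.85
ee_pos: [0.5322, 0.1353, 0.0976]
eef_rot: [0.861, -0.508, -0.0, 0.0]
ft_force: [-0.3, 0.2, -1.1]
width: 0.0395
```

Entered without force. Finish, release, rise, and move clear to check everything.

```bash
python3 -m creep '[{"x":0,"y":0,"z":-0.002,"spin":0},{"x":0,"y":0,"z":-0.0032,"spin":0},{"x":0,"y":0,"z":-0.0032,"spin":0}]' 0.03 25
python3 -m creep '[{"x":0,"y":0,"z":0,"spin":0},{"x":0,"y":0,"z":0,"spin":0},{"x":0,"y":0,"z":0,"spin":0},{"x":0,"y":0,"z":0.03,"spin":0},{"x":0,"y":0,"z":0.08,"spin":0},{"x":0,"y":0,"z":0.12,"spin":0},{"x":0,"y":-0.05,"z":0.12,"spin":0},{"x":0,"y":-0.1,"z":0.12,"spin":0},{"x":-0.03,"y":-0.15,"z":0.12,"spin":0},{"x":-0.05,"y":-0.2,"z":0.12,"spin":0},{"x":-0.05,"y":-0.25,"z":0.12,"spin":0},{"x":-0.05,"y":-0.25,"z":0.12,"spin":0}]' 0.052 10
python3 - <<'E'
from wheel import *
import pickle
from tiles import tile
C={n:shot(n) for n in("scene","top")};pickle.dump(C,open("C6.pkl","wb"))
M=np.array([.5675,.1815]);S=[(M+.058*np.array([np.cos(a),np.sin(a)])) for a in np.deg2rad([53,143,-127,-37])]
cells(C,S,zt=.085)
for n,c in C.items():
    for s in [*S,(.5455,.3446)]:
        u,v=proj(c,[*s,.085 if s is not S and s[1]<.3 else .096]);print(n,np.round(s,3),"z top",np.round(np.median([depthpt(c,int(u)+i,int(v)+j)[2] for i in(-2,-1,0,1,2) for j in(-2,-1,0,1,2)]),4))
    # white painted line azimuth on wheel (z .060)
    v=c["pixels"].max(2).astype('float32');az=np.arange(170,206,1);p=np.array([np.mean([cv2.getRectSubPix(v,(1,1),proj(c,[M[0]+q*np.cos(t),M[1]+q*np.sin(t),.062]))[0,0] for q in(.045,.055,.065,.075)]) for t in np.deg2rad(az)])
    w=np.clip(p-np.percentile(p,60),0,None);print(n,"line az",((w*az).sum()/w.sum()).round(1),int(p.max()))
    q=[np.mean([cv2.getRectSubPix(v,(1,1),proj(c,[M[0]+q*np.cos(t),M[1]+q*np.sin(t),.066]))[0,0] for q in(.100,.104,.108)]) for t in np.deg2rad(az)];q=np.array(q);w=np.clip(q-np.percentile(q,70),0,None);print(n,"index az",((w*az).sum()/w.sum()).round(1))
a=np.hstack([tile(C[n],(.5675,.1815),.085,N=380,s=.55e-3) for n in("scene","top")])
b=np.hstack([cv2.resize(C["scene"]["pixels"][60:410,140:520],(380,350)),cv2.resize(C["top"]["pixels"][60:340,50:490],(380,242)).repeat(1,0) if 0 else cv2.copyMakeBorder(cv2.resize(C["top"]["pixels"][60:340,50:490],(380,242)),0,108,0,0,0)])
cv2.imwrite("pics/l1.png",np.vstack([a,b])[:600] if 0 else cv2.resize(np.vstack([a,b]),(625,600)))
E
```

```text
time: 55.22
ee_pos: [0.5323, 0.1353, 0.0948]
eef_rot: [0.861, -0.508, 0.0, -0.0]
ft_force: [-1.1, -1.3, 3.0]
width: 0.0392
time: 56.72
ee_pos: [0.4816, -0.1187, 0.2149]
eef_rot: [0.86, -0.511, 0.001, 0.0]
ft_force: [1.1, 1.4, -0.2]
width: 0.0523
[0.6024 0.2273] (58.3, 106, 169, 54) [0.6029 0.228 ] (53.5, 65, 108, 22)
[0.5214 0.2176] (150.8, 101, 166, 50) [0.5203 0.2168] (138.1, 61, 110, 25)
[0.5334 0.135 ] (-129.2, 90, 161, 56) [0.5333 0.1356] (-123.2, 58, 119, 26)
[0.6142 0.1461] (-36.7, 97, 165, 59) [0.6138 0.1459] (-28.8, 69, 110, 25)
scene [0.602 0.228] z top 0.0838
scene [0.521 0.216] z top 0.0846
scene [0.533 0.135] z top 0.0845
scene [0.614 0.147] z top 0.0847
scene [0.546 0.345] z top 0.0909
scene line az 186.9 189
scene index az 187.9
top [0.602 0.228] z top 0.085
top [0.521 0.216] z top 0.0856
top [0.533 0.135] z top 0.0854
top [0.614 0.147] z top 0.0855
top [0.546 0.345] z top 0.0943
top line az 189.6 119
top index az 187.2
```

View pics/l1.png

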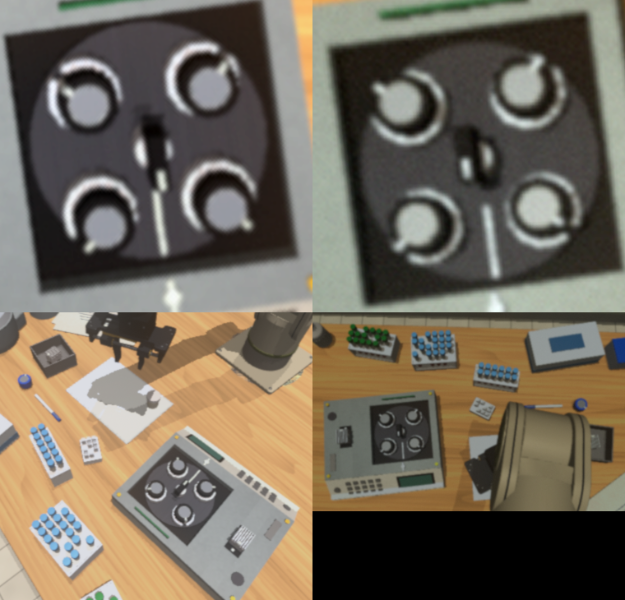

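All four collars sit at 0.084–0.086 (home 0.085). The keys point outward in the keyways, and the pointer is on the index mark (line about 188.2°, index about 187.6°). One quick check of the lamp's height against the spent one's at the start, then hand in.

Run:
```python
from h import *
import pickle
C6=pickle.load(open("C6.pkl","rb"));bad=False
for n in("scene","top"):
    for nm,c in(("start",pickle.load(open(n+"0.pkl","rb"))),("now",C6[n])):
        u,v=proj(c,[.5455,.3446,.096]);z=[depthpt(c,int(u)+i,int(v)+j)[2] for i in range(-4,5) for j in range(-4,5)]
        print(n,nm,np.percentile(z,[50,90]).round(4))
        if nm=="start": z0=np.median(z)
        else: bad|=abs(np.median(z)-z0)>.003
s=r.read_state();print(s["time"],s["ft_force"],bad)
if not bad: print(r.close_job())
```

```text
scene start [0.0918 0.0959]
scene now [0.0925 0.0956]
top start [0.0943 0.0972]
top now [0.0948 0.097 ]
56.825 [ 0.67690424  0.89193121 -0.61000159] False
the job is handed in; nothing more can be done
None
```

I handed the job in at about 57 s of the 210 s allowed, with every step of the task done. The hand-in gives no verdict, so this rests on my own checks.

**What I did**
- **Spent lamp:** I pulled it straight out and set it in the discard bin.
- **Fresh lamp:** I turned it 165° so its white patch pointed along the photometer's +x, and plugged it in.
- **Wheel:** I turned it −106° by its knob.
- **Cells:** I seated all four black cells from the bench paper, each with its key in the keyway. The blue look-alike was left alone.

**Last checks**
- **Fresh lamp:** its top height is within 1 mm of the spent lamp's at the start, in both views. It met resistance at the height expected for fully home.
- **Cells:** the collar tops read 0.084–0.086 m (0.085 expected), centres are within about 1.5 mm of their seats, and every key points outward.
- **Wheel:** the painted line is at about 188.2° and the index mark at about 187.6°. I had confirmed that the bar's white end is on the painted-line side.
- **Spent lamp:** it was standing in the bin in the view just after I released it.

**Disagreements and gaps**
- **Camera agreement:** the two cameras differed by up to about 4 mm on positions. On the line's direction they read 186.9° and 189.6°, both within the 0.09 rad limit. Centring pinches with the jaws corrected the positions.
- **Seated key angles:** the automatic readings scattered by up to about 13° between the views. I relied on the insertion depth and the picture instead.
- **Jar:** the arm hid it in the last picture, and I last saw it in place before the fourth cell was picked up. The tube rack is in view and in place.

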